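Check a printing block on the sloped caliper gauge and seat it in the jig

ROBOT

A 6-joint arm with a two-finger parallel gripper is mounted at the origin on a cart in front of the work surface, level with it; the furniture and walls round the work are solid. World frame = base frame: x ahead of the robot, y to its left, z up, the work surface at z = 0. Lengths are in mm, angles in rad, forces in N, time in s.
With the tool pointing down it reaches from about 325 to 1000 mm from the base axis. Payload 5.1 kg.
Tool frame: the origin (TCP) lies between the finger pads; the fingertips stand 14 mm ahead of it and the grasp point (between the pads) lies 5 mm behind it; z points along the fingers, y is the line along which they close (so a half turn about z gives the same grasp; the last joint's range is limited). The gripper opens to 85 mm and grips with 20 to 120 N. Pads are 22 mm wide; open, the fingers measure 114 mm over their backs; the gripper's body (76 mm by 85 mm) begins 54 mm behind the grasp point. The pads swing forward as they close: fully open they stand 13 mm farther back than shut.
Start: joints at [1.134, 0.124, 1.65, -0, 1.367, -0.083], TCP at [225.222, 609.721, 245.322] pointing down, gripper open.
Joint ranges: [-2.61, 2.61], [-1.02, 2.33], [0.03, 2.71], [-1.35, 4.49], [0.32, 2.68], [-2.91, 2.91]. Speed limits (rad/s): [2.57, 2.57, 3.14, 3.14, 3.14, 3.14].

INTERFACE

Orientations are given as a unit quaternion [w, x, y, z].
In Python, from workcell import arm gives the robot as it stands.
- The arm moves only by the tool jog_arm, never from a script. Its arguments are lists of equal length, an entry for each row: "xyz": the shift along the tool's x, y, z in mm, a list of three; "angular": the turn, a rotation vector about the tool's x, y, z in rad, a list of three; "claw": the opening, from -1 (shut) to 1 (fully open). In form: {"xyz": [[tx, ty, tz], ...], "angular": [[ax, ay, az], ...], "claw": [claw, ...]}. A call has 1 to 8 rows; each row is the pose to reach, as a shift and turn from the pose commanded when the call began, along the tool's axes at that moment; what a row does not reach only later rows make up. A row lasts 1/12 s, in which the tool goes at most 41.7 mm and 7.16 degrees, less where a joint would pass 70% of its speed; a pose out of reach is approached as far as the arm can. A call with a gripper value outside its range is refused whole. The fingers move at their own pace and stop on an object; "force" is the grip in N (left out, the last holds). Time passes only in rows, so rows that repeat a pose let the fingers close. It gives the time, the measured TCP pose, the force, the opening and the grip force at its end, in the units of the state.
- arm.read_state(): the state, without advancing time (a new reading comes with each control period).
- arm.grab_frame(name): name is "side" or "top" or "wrist"; returns a dict with "color" (420x560x3 uint8, blue, green, red), "fx", "fy", "cx", "cy" (pixels), "pose" (4x4, takes a point from camera to world coordinates). Camera axes: x right, y down, z forward; pixel columns grow to the right and rows downward; lengths in mm; the calibration is good to about 2 mm. A picture is of the moment at which its call begins. There is no depth.
- arm.sign_off(): hands the job in; it is judged then, once.
The state is a dict: "time": time; "joint_pos": joint angles; "qd": joint speeds; "tau": joint torques, N m; "position": TCP position; "tool_rot": TCP orientation; "wrist_force": force on the tool from outside, world axes, zero at the start; "torque": the same for the moment, N m; "width": finger opening in mm; "grip_force": force on a finger pad.
Only numpy, scipy, OpenCV 4.12 (cv2) and the standard library are available. Lean on these libraries where they do the work, as an engineer would, in place of code of your own. Each camera call takes 0.05 s, during which the arm holds its last target. There are 200 camera calls.

TASK

Check the carved printing block on the sloped caliper gauge: lay it, dark carved face up, flat on the sloping deck between the jaws with its long side running from jaw to jaw, let go of it, then slide the moving jaw gently shut by its red handle until the sprung brass face has given a few millimetres against the block and the block is pinched against the fixed jaw, and keep it so for about a second. Slide the jaw back until it stands about 3 cm clear of the block, and only then take the block off and seat it flat, face up, fully down in the rectangular recess of the grey jig. Leave the ink tin, the baren and the gouge where they are.

Things in the scene. Friction and masses are not known exactly. Their poses are not given: they have to be found in the camera images.
- block: loose plywood printing block with a dark carved face on top, 52 (x) x 68 (y) mm, body 21 mm high (24 with the carving), 0.06 kg; origin at the centre of its underside, z up through the carved face. Starts flat on the table.
- deck: fixed sloping plywood deck, 160 x 220 mm, tilted 30 deg to face the robot; origin mid upper face, 70 mm above the table; x up the slope, y level from moving to fixed jaw, z off the deck. Lower lip: two stops 16 mm wide, 6 mm high, upper edge at x = -42 mm. Beam along y at x = 57 to 75 mm, 16 mm high; the jaw's carriage (26 mm high, x = 44 to 80 mm) rides on it
- fixed_jaw: steel fixed jaw on the deck, same origin and axes as the deck; its flat measuring face is the plane y = +65 mm, x = -44 to 74 mm, 24 mm high
- nest (a point): point on the deck's face where the centre of the block's underside lies when the block touches both the lip and the fixed jaw (block x along deck x, block y along deck y); deck axes. Deck coordinates (-16, 31, 0) mm.
- brass_face: sprung brass measuring face on the moving jaw, 17 mm diameter, its axis at deck x = -16 mm, 12.5 mm above the deck; its origin is not on it: at rest and shut it coincides with the deck's, and it moves with the jaw (deck axes)
- handle_top (a point): middle of the top of the moving jaw's red fin handle; deck axes. The fin is 14 mm thick (y), 40 mm wide (x) and spans 24 to 66 mm above the deck; below it the steel jaw arm is 16 mm thick and 24 mm high. The brass face at rest stands 22 mm in +y from the middle of the fin.
- jaw (a joint): opening in m between the brass face at rest and the fixed jaw's face: 0 shut, 0.125 fully open; the jaw slides along deck y with about 1.5 N of friction and stays where it is left. On the block the brass face touches at 0.068.
- plunger (a joint): how far in m the brass face is pressed back into the moving jaw: 0 at rest, 0.010 bottomed out; spring 0.7 N per mm
- jig: grey registration jig fixed to the table, 100 x 120 x 13 mm, with one rectangular recess in its middle, 57 (x) x 73 (y) mm, 3 mm chamfer round its mouth, 9 mm deep (floor 4 mm above the table); origin under its centre, recess sides along x and y
- recess (a point): centre of the floor of the jig's recess, jig axes
- ink_tin: bystander: tin of black printing ink, 60 mm diameter, 38 mm high; origin under its centre
- wood_baren: bystander: round wooden baren with a knob, 68 mm diameter, 44 mm high; origin under its centre
- gouge: bystander: wood-handled carving gouge lying on the table, 124 mm long (y), 29 mm high; origin under its centre
There are look-alikes about, which are no part of the job. What is meant by the block is not blue, and is the smaller of those in its own colour. Several things have the shape of the jig; the one meant has the colours described above.

How it is judged (in metres and radians):
On the way, in this order (a step that is already met when the one before it is completed fails the run):
1. the block lies flat on the deck between the jaws, long side along the beam, released (x of block in the frame of nest between -0.012 and 0.03 m and y of block in the frame of nest between -0.035 and 0.006 m and z of block in the frame of nest between -0.004 and 0.004 m and angle between the z axis of block and the z axis of deck, either way round below 0.1 rad and angle between the y axis of block and the y axis of deck, either way round below 0.25 rad and contact force between the fingers and block below 0.1 N), for 0.2 s.
2. the jaw is slid shut: the sprung face is pressed in at least 1.5 mm by the block and the block bears on the fixed jaw, held half a second (all of step 1 and value of joint plunger above 0.0015 m and contact force between brass_face and block above 0.7 N and contact force between fixed_jaw and block above 0.5 N), for 0.5 s.
3. the jaw is drawn back at least 15 mm clear with the block still lying on the deck (x of block in the frame of nest between -0.012 and 0.03 m and y of block in the frame of nest between -0.035 and 0.006 m and z of block in the frame of nest between -0.004 and 0.004 m and angle between the z axis of block and the z axis of deck, either way round below 0.1 rad and angle between the y axis of block and the y axis of deck, either way round below 0.25 rad and value of joint jaw above 0.083 m), for 0.2 s.
At the end, for the whole second after the job is handed in: The block sits face up in the jig's recess: within 5 mm of its centre, underside within 2.5 mm of the recess floor, tilted under 0.06 rad, its long side along the recess's within 0.1 rad, at rest; the jaw stands open more than 83 mm (horizontal distance between block and recess below 0.005 m and z of block in the frame of recess below 0.0025 m and angle between block's own z axis and vertical below 0.06 rad and angle between the y axis of block and the y axis of jig, either way round below 0.1 rad and linear speed of block below 0.02 m/s and value of joint jaw above 0.083 m); the robot touches nothing.
It fails at once if the block is squeezed by the jaw with more than 25 N (contact force between brass_face and block above 25 N).
It fails at once if the ink tin is moved more than 25 mm (distance of ink_tin from where it was at the start of the episode above 0.025 m).
It fails at once if the baren is moved more than 25 mm (distance of wood_baren from where it was at the start of the episode above 0.025 m).
It fails at once if the gouge is moved more than 25 mm (distance of gouge from where it was at the start of the episode above 0.025 m).
It also fails if it takes over 69 s, if anything falls off the work surface, if the arm or the gripper's body presses on something with over 40 N, if the wrist force passes 120 N, or if a joint passes its speed limit or range.

## Working session

There is one attempt and no reset: what is moved stays moved. The work goes in short steps, Python scripts to look and compute and a tool call to move; the robot and the scene stay as the last step left them, time stands still between calls to the robot, and variables do not carry over. Pictures are saved under pics/ and viewed, at most 10 in all, crops included, and the job is handed in when it is done.

Besides the shell and the picture viewer there is one more tool, called after "Call:" as name(argument=value, ...), one argument or row to a line, values as JSON. jog_arm: Moves the arm, as the interface text tells. Its arguments: {"type":"object","properties":{"xyz":{"type":"array"},"angular":{"type":"array"},"claw":{"type":"array"},"force":{"type":"number"}},"required":["xyz","angular","claw"]}

```bash
mkdir -p pics; ls; python3 - <<'E'
from workcell import arm
import cv2,numpy as np,pickle
d={}
for n in("top","side"):
    f=arm.grab_frame(n);d[n]=f;cv2.imwrite(f"pics/{n}0.png",f["color"]);print(n,f["fx"],f["fy"],f["cx"],f["cy"],np.round(f["pose"],3).tolist())
pickle.dump(d,open("f0.pkl","wb"));print(arm.read_state())
E
```

```text
pics
top 538.8985382353009 538.8985382353009 281.7039180448236 209.73786776597734 [[0.01, -0.984, 0.178, 238.875], [-1.0, -0.015, -0.025, -66.925], [0.027, -0.178, -0.984, 1813.088], [0.0, 0.0, 0.0, 1.0]]
side 396.51733454895873 396.51733454895873 284.5080351634225 213.739740899389 [[-0.908, -0.283, 0.31, 246.428], [-0.42, 0.608, -0.673, 581.252], [0.002, -0.741, -0.671, 809.13], [0.0, 0.0, 0.0, 1.0]]
{'time': 0.1, 'joint_pos': array([ 1.13436618e+00,  1.24506701e-01,  1.65153008e+00,  1.30909989e-05,
        1.36750202e+00, -8.26103343e-02]), 'qd': array([-0.00012107, -0.0018598 , -0.00216661, -0.00049724,  0.00212028,
       -0.00054105]), 'tau': array([ 2.22937574e-04, -4.24929535e+01, -3.66655433e+01, -1.26152827e-04,
        3.94145376e-03,  2.16882376e-05]), 'position': array([225.02385696, 609.25172299, 244.13702061]), 'tool_rot': array([-2.55901555e-04,  1.75989776e-01,  9.84391513e-01, -9.38842402e-04]), 'wrist_force': array([ 0.31689154, -0.31514252,  0.34106916]), 'torque': array([-0.0363856 , -0.00500036, -0.02720976]), 'grip_force': 0.0, 'width': 85.36615791981068}
```

View pics/top0.png

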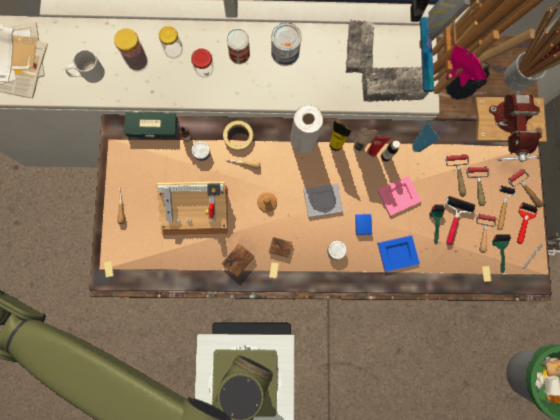

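View pics/side0.png

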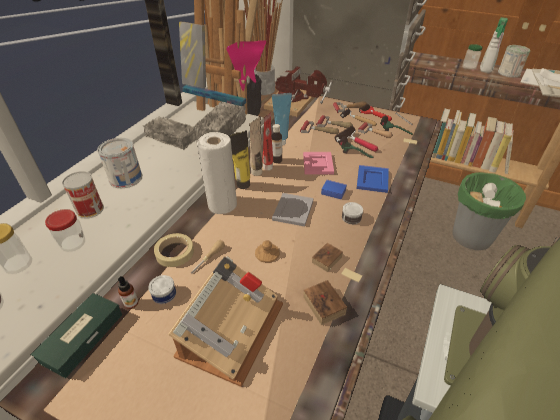

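The top view shows two brown blocks, at (238,262) and (281,247). There is also a blue block at (364,225). Three jigs appear: grey (323,201), pink (400,197) and blue (398,254). The gauge is at (194,208) with its red handle at (211,210). The block meant should be the smaller brown one at (281,247), and the jig the grey one. I'll confirm both in a crop.

```bash
cat > h.py <<'E'
import numpy as np,cv2
def ray(f,u,v):
    P=np.array(f["pose"]);d=P[:3,:3]@np.array([(u-f["cx"])/f["fx"],(v-f["cy"])/f["fy"],1.]);return P[:3,3],d
def onz(f,u,v,z):
    o,d=ray(f,u,v);return o+d*(z-o[2])/d[2]
def proj(f,p):
    P=np.array(f["pose"]);c=P[:3,:3].T@(np.array(p,float)-P[:3,3]);return np.array([f["fx"]*c[0]/c[2]+f["cx"],f["fy"]*c[1]/c[2]+f["cy"]])
def tri(*fr):
    A=np.zeros((3,3));b=np.zeros(3)
    for f,u,v in fr:
        o,d=ray(f,u,v);d=d/np.linalg.norm(d);M=np.eye(3)-np.outer(d,d);A+=M;b+=M@o
    return np.linalg.solve(A,b)
E
python3 - <<'E'
import pickle,cv2,numpy as np
from h import *
d=pickle.load(open("f0.pkl","rb"))
t=d["top"]["color"][140:300,110:370]
cv2.imwrite("pics/topc.png",cv2.resize(t,None,fx=3,fy=3,interpolation=2))
for n,u,v,z in[("small",281,247,24),("big",238,262,24),("jig",323,201,13),("gaugectr",194,208,70),("handle",211,210,110),("baren",267,201,20),("tinA",337,250,38),("tinB",201,150,38)]:print(n,onz(d["top"],u,v,z).round())
E
```

```text
small [ 436. -112.   24.]
big [385.  30.  24.]
jig [ 597. -254.   13.]
gaugectr [556. 176.  70.]
handle [543. 116. 110.]
baren [593. -63.  20.]
tinA [ 427. -297.   38.]
tinB [762. 164.  38.]
```

View pics/topc.png

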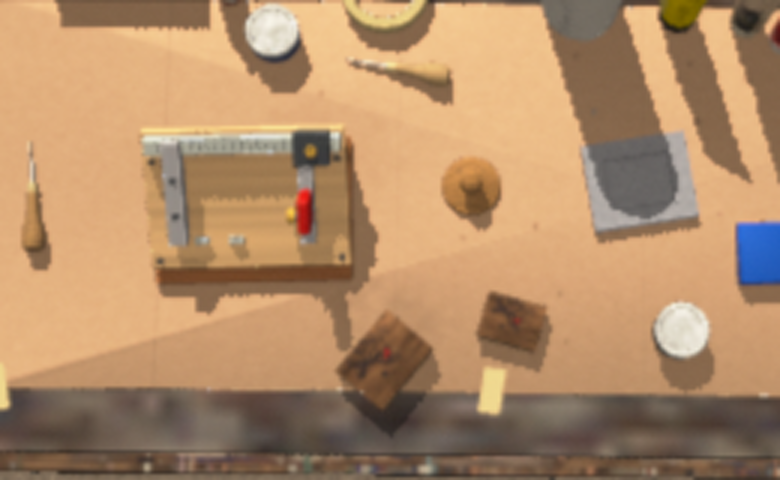

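The crop confirms it. The brown block at crop (513,322) is clearly smaller than the other brown one at (387,360), and it isn't blue. The grey jig is at crop (640,183). The gauge's fixed jaw is at crop x≈175 (+y), with the red handle at (304,212) and the jaw open. Next I'll work out the move to look at the block with the wrist camera.

```bash
cat >> h.py <<'E'
from scipy.spatial.transform import Rotation as R
def axes(y,z):
    z=np.array(z,float);z/=np.linalg.norm(z);y=np.array(y,float);y-=z*(y@z);y/=np.linalg.norm(y)
    return np.column_stack([np.cross(y,z),y,z])
def cur(arm):
    s=arm.read_state();q=s["tool_rot"];return s["position"],R.from_quat([q[1],q[2],q[3],q[0]]).as_matrix(),s
def delta(p,M,tp,TM):
    a,b=M.T@(np.array(tp)-p),R.from_matrix(M.T@TM).as_rotvec()
    print("xyz",a.round(1).tolist(),"ang",b.round(4).tolist());return a,b
E
python3 - <<'E'
from workcell import arm
from h import *
p,M,s=cur(arm)
f=arm.grab_frame("wrist");P=np.array(f["pose"])
print("cam in tool",(M.T@(P[:3,3]-p)).round(1),(M.T@P[:3,:3]).round(3).tolist(),f["fx"])
c=M.T@(P[:3,3]-p)
TM=axes([0.96,-0.28,0],[0,0,-1])
delta(p,M,[400,-100,245],TM)
E
```

```text
cam in tool [  69.8   -0.4 -127.9] [[-0.001, -0.961, -0.275], [1.0, -0.001, 0.001], [-0.001, -0.275, 0.961]] 307.3143965188311
xyz [-409.9, -604.7, 0.2] ang [-0.0017, 0.0013, 1.5008]
```

Call:
jog_arm(
  xyz=[
    [-448, -603, 0],
    [-448, -603, 0],
    [-448, -603, 0],
    [-448, -603, 0],
    [-448, -603, 0],
    [-448, -603, 0],
    [-448, -603, 0],
    [-448, -603, 0],
  ],
  angular=[
    [0, 0, 1.5],
    [0, 0, 1.5],
    [0, 0, 1.5],
    [0, 0, 1.5],
    [0, 0, 1.5],
    [0, 0, 1.5],
    [0, 0, 1.5],
    [0, 0, 1.5],
  ],
  claw=[1, 1, 1, 1, 1, 1, 1, 1],
)

```text
time: 0.82
position: [318.8, 288.0, 245.0]
tool_rot: [0.0, 0.628, 0.778, -0.0]
wrist_force: [1.1, -0.1, -0.3]
width: 85.5
grip_force: 0.0
```

```bash
python3 - <<'E'
from workcell import arm
from h import *
p,M,s=cur(arm);print(p,s["joint_pos"],s["time"])
delta(p,M,[436,-112,245],axes([0.96,-0.28,0],[0,0,-1]))
E
```

```text
[318.79466366 287.99397604 244.98760796] [ 6.09673843e-01 -3.93318913e-01  2.11582206e+00 -1.32944065e-04
  1.41909409e+00  3.97934274e-01] 0.8167
xyz [-415.7, 30.5, 0.0] ang [0.0001, 0.0001, 0.4956]
```

Call:
jog_arm(
  xyz=[
    [-416, 30, 0],
    [-416, 30, 0],
    [-416, 30, 0],
    [-416, 30, 0],
    [-416, 30, 0],
    [-416, 30, 0],
    [-416, 30, 0],
    [-416, 30, 0],
  ],
  angular=[
    [0, 0, 0.495],
    [0, 0, 0.495],
    [0, 0, 0.495],
    [0, 0, 0.495],
    [0, 0, 0.495],
    [0, 0, 0.495],
    [0, 0, 0.495],
    [0, 0, 0.495],
  ],
  claw=[1, 1, 1, 1, 1, 1, 1, 1],
)

```text
time: 1.48
position: [413.9, -31.8, 245.4]
tool_rot: [0.0, 0.798, 0.602, 0.0]
wrist_force: [1.3, 1.2, -0.0]
width: 85.1
grip_force: 0.0
```

```bash
python3 - <<'E'
from workcell import arm
from h import *
p,M,s=cur(arm);print(p,s["joint_pos"],s["time"])
delta(p,M,[436,-112,245],axes([0.96,-0.28,0],[0,0,-1]))
E
```

```text
[413.85430952 -31.79856138 245.35115976] [-2.06289970e-01 -4.33278302e-01  2.14308590e+00  1.75335866e-04
  1.43093721e+00  7.21406021e-02] 1.4833
xyz [-71.0, 43.3, 0.4] ang [0.0008, -0.0002, 0.0053]
```

Call:
jog_arm(
  xyz=[
    [-71, 43, 0],
    [-71, 43, 0],
    [-71, 43, 0],
    [-71, 43, 0],
  ],
  angular=[
    [0, 0, 0],
    [0, 0, 0],
    [0, 0, 0],
    [0, 0, 0],
  ],
  claw=[1, 1, 1, 1],
)

```text
time: 1.82
position: [435.7, -111.5, 244.8]
tool_rot: [-0.001, 0.8, 0.601, -0.0]
wrist_force: [-0.5, 0.2, -0.1]
width: 85.8
grip_force: 0.0
```

```bash
python3 - <<'E'
from workcell import arm
from h import *
p,M,s=cur(arm);print(p.round(1))
f=arm.grab_frame("wrist");im=f["color"]
cv2.imwrite("pics/w1.png",im)
g=proj(f,[436,-112,24]);print("expected",g)
hsv=cv2.cvtColor(im,cv2.COLOR_BGR2HSV);print(hsv[int(g[1])-20:int(g[1])+21:10,int(g[0])-20:int(g[0])+21:10].reshape(-1,3).tolist())
import pickle;pickle.dump(f,open("w1.pkl","wb"))
E
```

```text
[ 435.7 -111.5  244.8]
expected [279.44238488 180.90784452]
[[12, 137, 121], [13, 140, 109], [13, 134, 143], [12, 130, 118], [12, 124, 99], [13, 134, 105], [14, 141, 110], [13, 135, 147], [11, 93, 77], [12, 123, 102], [13, 126, 111], [12, 135, 106], [10, 124, 101], [11, 127, 114], [11, 122, 98], [12, 117, 116], [12, 140, 106], [13, 132, 135], [13, 136, 126], [13, 139, 150], [13, 120, 119], [12, 139, 110], [12, 129, 111], [13, 137, 138], [12, 139, 162]]
```

View pics/w1.png

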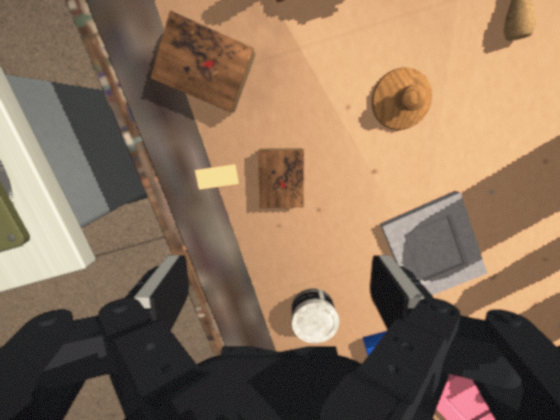

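The wrist view shows the small block at (282,179), upright in the image. The bigger look-alike is at (203,62), the grey jig at (433,242) and the ink tin at (315,315). Next I'll segment the block.

```bash
python3 - <<'E'
from workcell import arm
from h import *
import pickle
f=pickle.load(open("w1.pkl","rb"));im=f["color"]
hsv=cv2.cvtColor(im,cv2.COLOR_BGR2HSV)
print(hsv[179,245:320:3].tolist());print(hsv[140:220:3,282].tolist())
m=cv2.inRange(hsv,(0,60,0),(25,255,172));m[:, :235]=0;m[:,325:]=0;m[:135]=0;m[225:]=0
m=cv2.morphologyEx(m,cv2.MORPH_CLOSE,np.ones((5,5)));m=cv2.morphologyEx(m,cv2.MORPH_OPEN,np.ones((5,5)))
c=max(cv2.findContours(m,0,1)[0],key=cv2.contourArea);r=cv2.minAreaRect(c);print(r)
b=cv2.boxPoints(r)
for z in(0,21,24):
  q=np.array([onz(f,u,v,z) for u,v in b]);print(z,q[:,:2].round(1).tolist(),q.mean(0).round(1),[np.linalg.norm(q[i]-q[i-1]).round(1) for i in range(4)])
E
```

```text
[[14, 115, 169], [13, 111, 138], [13, 115, 138], [13, 111, 138], [14, 114, 130], [13, 125, 100], [12, 133, 109], [12, 140, 104], [13, 144, 99], [12, 139, 121], [12, 140, 109], [9, 102, 80], [10, 129, 107], [12, 116, 103], [11, 112, 82], [10, 127, 116], [12, 135, 121], [12, 130, 118], [12, 133, 100], [10, 115, 109], [14, 116, 211], [13, 115, 218], [14, 115, 220], [14, 109, 222], [14, 114, 222]]
[[13, 113, 217], [14, 112, 218], [14, 114, 211], [14, 123, 149], [13, 146, 147], [13, 138, 148], [12, 137, 141], [13, 141, 134], [12, 136, 144], [12, 141, 145], [12, 137, 143], [13, 137, 128], [11, 116, 99], [11, 137, 108], [3, 173, 140], [2, 180, 157], [11, 132, 114], [12, 130, 129], [13, 145, 127], [13, 142, 129], [12, 138, 135], [12, 135, 128], [13, 135, 125], [14, 111, 138], [13, 111, 191], [14, 115, 212], [13, 113, 212]]
((273.5, 180.0), (64.0, 59.0), 90.0)
0 [[405.1, -66.3], [472.9, -86.0], [452.2, -163.5], [380.3, -142.6]] [ 427.6 -114.6    0. ] [np.float64(80.2), np.float64(70.6), np.float64(80.2), np.float64(74.8)]
21 [[407.9, -65.1], [471.9, -83.7], [452.4, -156.8], [384.5, -137.1]] [ 429.2 -110.7   21. ] [np.float64(75.7), np.float64(66.7), np.float64(75.6), np.float64(70.6)]
24 [[408.3, -64.9], [471.8, -83.4], [452.4, -155.8], [385.1, -136.3]] [ 429.4 -110.1   24. ] [np.float64(75.0), np.float64(66.1), np.float64(75.0), np.float64(70.0)]
```

```bash
python3 - <<'E'
from h import *
import pickle
f=pickle.load(open("w1.pkl","rb"));im=f["color"]
h,s,v=cv2.split(cv2.cvtColor(cv2.GaussianBlur(im,(3,3),0),cv2.COLOR_BGR2HSV))
m=(((s>=121)|(v<122))&(v<180)).astype(np.uint8)*255;m[:, :240]=0;m[:,325:]=0;m[:135]=0;m[225:]=0
m=cv2.morphologyEx(m,cv2.MORPH_CLOSE,np.ones((5,5)));m=cv2.morphologyEx(m,cv2.MORPH_OPEN,np.ones((9,9)))
c=max(cv2.findContours(m,0,1)[0],key=cv2.contourArea);r=cv2.minAreaRect(c);print(r)
b=cv2.boxPoints(r)
for z in(21,24):
  q=np.array([onz(f,u,v,z) for u,v in b]);print(z,q[:,:2].round(1).tolist(),q.mean(0).round(1),[np.linalg.norm(q[i]-q[i-1]).round(1) for i in range(4)],[np.degrees(np.arctan2(*(q[i]-q[i-1])[1::-1])).round(1) for i in range(4)])
# edges per row / column
print([ (r,np.flatnonzero(m[r]).min(),np.flatnonzero(m[r]).max()) for r in range(152,206,6)])
print([ (k,np.flatnonzero(m[:,k]).min(),np.flatnonzero(m[:,k]).max()) for k in range(264,302,6)])
E
```

```text
((280.5, 178.0), (58.0, 45.0), 90.0)
21 [[422.8, -70.6], [471.6, -84.8], [454.0, -150.8], [402.5, -135.8]] [ 437.7 -110.5   21. ] [np.float64(68.3), np.float64(50.9), np.float64(68.3), np.float64(53.6)] [np.float64(72.7), np.float64(-16.2), np.float64(-105.0), np.float64(163.8)]
24 [[423.1, -70.4], [471.5, -84.5], [454.0, -149.9], [402.9, -135.0]] [ 437.9 -109.9   24. ] [np.float64(67.7), np.float64(50.5), np.float64(67.7), np.float64(53.2)] [np.float64(72.7), np.float64(-16.2), np.float64(-105.0), np.float64(163.8)]
[(152, np.int64(258), np.int64(303)), (158, np.int64(258), np.int64(303)), (164, np.int64(258), np.int64(302)), (170, np.int64(258), np.int64(302)), (176, np.int64(258), np.int64(302)), (182, np.int64(258), np.int64(302)), (188, np.int64(259), np.int64(302)), (194, np.int64(259), np.int64(302)), (200, np.int64(260), np.int64(303))]
[(264, np.int64(150), np.int64(207)), (270, np.int64(150), np.int64(207)), (276, np.int64(150), np.int64(207)), (282, np.int64(149), np.int64(207)), (288, np.int64(149), np.int64(207)), (294, np.int64(149), np.int64(207)), (300, np.int64(149), np.int64(206))]
```

```bash
python3 - <<'E'
from workcell import arm
from h import *
p,M,s=cur(arm);a=np.radians(-16)
delta(p,M,[438,-110.5,60],axes([np.cos(a),np.sin(a),0],[0,0,-1]))
E
```

```text
xyz [0.4, 2.7, 184.8] ang [-0.0015, -0.0005, -0.0008]
```

Call:
jog_arm(
  xyz=[
    [0.4, 2.7, 40],
    [0.4, 2.7, 80],
    [0.4, 2.7, 120],
    [0.4, 2.7, 160],
    [0.4, 2.7, 185],
    [0.4, 2.7, 185],
    [0.4, 2.7, 185],
  ],
  angular=[
    [-0.0015, 0, 0],
    [-0.0015, 0, 0],
    [-0.0015, 0, 0],
    [-0.0015, 0, 0],
    [-0.0015, 0, 0],
    [-0.0015, 0, 0],
    [-0.0015, 0, 0],
  ],
  claw=[0.46, 0.46, 0.46, 0.46, 0.46, 0.46, 0.46],
  force=30,
)

```text
time: 2.45
position: [437.4, -108.4, 59.4]
tool_rot: [-0.001, 0.798, 0.603, -0.0]
wrist_force: [0.4, -1.1, 0.4]
width: 62.5
grip_force: 0.0
```

```bash
python3 - <<'E'
from workcell import arm
from h import *
p,M,s=cur(arm);print(p.round(1),s["width"])
f=arm.grab_frame("wrist");cv2.imwrite("pics/w2.png",f["color"])
a=np.radians(-16)
delta(p,M,[438,-110.5,20],axes([np.cos(a),np.sin(a),0],[0,0,-1]))
E
```

```text
[ 437.4 -108.4   59.4] 62.47883301919083
xyz [-1.9, 1.2, 39.4] ang [-0.0019, -0.0004, 0.0034]
```

View pics/w2.png

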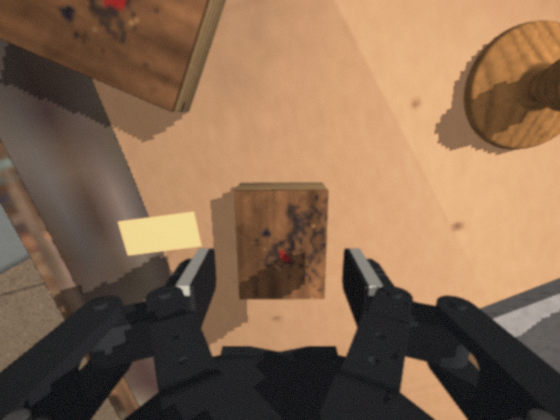

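The fingertip inner corners at (213,250) and (345,250) straddle the block (columns 235–327). The tips stand about 5–6 mm ahead of the TCP at this opening. I'll descend and grip.

Call:
jog_arm(
  xyz=[
    [0.5, 0.5, 30],
    [0.5, 0.5, 41],
    [0.5, 0.5, 41],
    [0.5, 0.5, 41],
    [0.5, 0.5, 41],
    [0.5, 0.5, 41],
    [0.5, 0.5, 41],
    [0.5, 0.5, 41],
  ],
  angular=[
    [0, 0, 0],
    [0, 0, 0],
    [0, 0, 0],
    [0, 0, 0],
    [0, 0, 0],
    [0, 0, 0],
    [0, 0, 0],
    [0, 0, 0],
  ],
  claw=[0.46, 0.46, 0.46, 0.46, 0, 0, 0, 0],
  force=30,
)

```text
time: 3.17
position: [440.6, -110.3, 21.1]
tool_rot: [0.002, 0.798, 0.602, 0.001]
wrist_force: [-0.4, 0.8, 5.9]
width: 51.1
grip_force: 33.1
```

```bash
python3 - <<'E'
from workcell import arm
from h import *
p,M,s=cur(arm);print(p.round(1),s["width"],s["grip_force"],s["wrist_force"])
f=arm.grab_frame("wrist")
# gauge: red handle & steel in top/side
import pickle
d=pickle.load(open("f0.pkl","rb"))
pp={}
for n in d:
    hs=cv2.cvtColor(d[n]["color"],cv2.COLOR_BGR2HSV);m=cv2.inRange(hs,(0,170,110),(8,255,255))|cv2.inRange(hs,(172,170,110),(180,255,255))
    k,_,st,c=cv2.connectedComponentsWithStats(m)
    for i in range(1,k):
        if st[i,4]>15: print(n,st[i].tolist(),c[i].round(1))
E
```

```text
[ 440.6 -110.3   21.1] 51.136560411619264 33.10320496559143 [-0.3617158   0.81040559  5.93100429]
top [192, 50, 19, 18, 252] [201.3  58.6]
top [373, 139, 14, 17, 41] [379.8 146.9]
top [209, 203, 5, 15, 59] [210.7 210. ]
top [517, 210, 20, 34, 214] [524.  225.1]
top [447, 218, 11, 26, 137] [452.3 231.1]
side [361, 107, 23, 11, 74] [373.  112.4]
side [263, 121, 8, 35, 94] [265.2 139.5]
side [355, 139, 20, 11, 41] [365.6 144.3]
side [268, 142, 4, 10, 24] [270. 147.]
side [267, 157, 6, 8, 25] [269.6 161.1]
side [74, 200, 16, 13, 87] [ 81.1 204.8]
side [46, 218, 28, 12, 46] [ 56.8 225.9]
side [240, 273, 22, 18, 229] [250.4 281.6]
```

Gripped at 51 mm and 33 N. I'll lift and move so the wrist camera sees the gauge.

```bash
python3 - <<'E'
from workcell import arm
from h import *
p,M,s=cur(arm)
delta(p,M,[520,60,260],axes([1,0,0],[0,0,-1]))
E
```

```text
xyz [185.5, 30.6, -238.7] ang [0.0044, 0.0007, -0.2781]
```

Call:
jog_arm(
  xyz=[
    [0, 0, -30],
    [0, 0, -70],
    [0, 0, -110],
    [30, 5, -140],
    [60, 10, -170],
    [90, 15, -190],
    [120, 20, -215],
    [150, 25, -235],
  ],
  angular=[
    [0, 0, 0],
    [0, 0, 0],
    [0, 0, 0],
    [0, 0, -0.1],
    [0, 0, -0.2],
    [0, 0, -0.278],
    [0, 0, -0.278],
    [0, 0, -0.278],
  ],
  claw=[0, 0, 0, 0, 0, 0, 0, 0],
)

```text
time: 3.88
position: [504.7, 29.0, 256.9]
tool_rot: [0.002, 0.707, 0.707, 0.001]
wrist_force: [0.5, 0.3, 0.1]
width: 51.2
grip_force: 32.3
```

Call:
jog_arm(
  xyz=[
    [34, -2, -5],
    [34, -2, -5],
    [34, -2, -5],
    [34, -2, -5],
  ],
  angular=[
    [0, 0, 0],
    [0, 0, 0],
    [0, 0, 0],
    [0, 0, 0],
  ],
  claw=[0, 0, 0, 0],
)

```text
time: 4.22
position: [501.6, 61.5, 258.7]
tool_rot: [0.0, 0.707, 0.707, -0.0]
wrist_force: [-0.8, -0.0, -1.4]
width: 51.3
grip_force: 32.3
```

```bash
python3 - <<'E'
from workcell import arm
from h import *
import pickle
p,M,s=cur(arm);print(p.round(1),M.round(3).tolist(),s["width"])
f=arm.grab_frame("wrist");cv2.imwrite("pics/w3.png",cv2.resize(f["color"],(800,600),interpolation=2))
pickle.dump(f,open("w3.pkl","wb"))
E
```

```text
[501.6  61.5 258.7] [[-0.0, 1.0, 0.0], [1.0, 0.0, -0.001], [-0.001, 0.0, -1.0]] 51.25252965613646
```

View pics/w3.png

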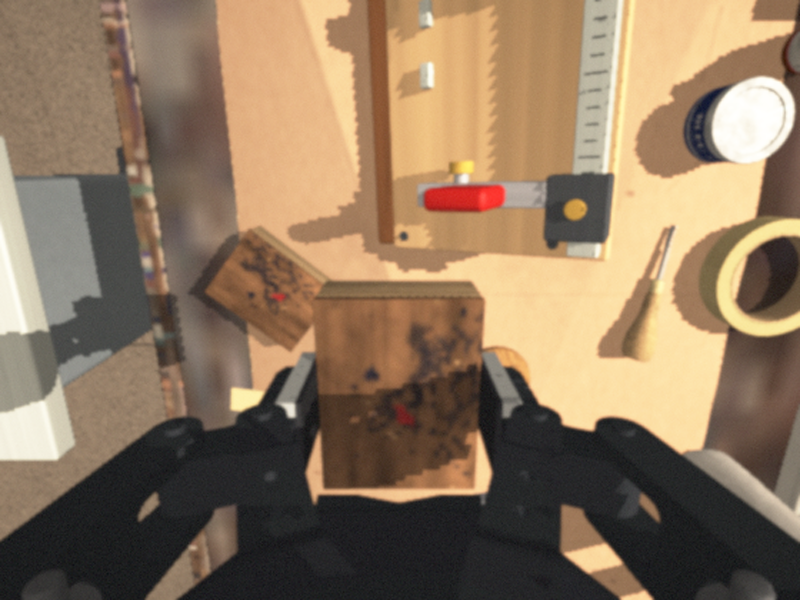

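The block is held squarely. The handle (465,197) and part of the deck are visible, so I'll shift to see the whole gauge.

Call:
jog_arm(
  xyz=[
    [41, 10, -30],
    [43, 15, -45],
    [43, 15, -45],
    [43, 15, -45],
    [43, 15, -45],
    [43, 15, -45],
  ],
  angular=[
    [0, 0, 0],
    [0, 0, 0],
    [0, 0, 0],
    [0, 0, 0],
    [0, 0, 0],
    [0, 0, 0],
  ],
  claw=[0, 0, 0, 0, 0, 0],
)

```text
time: 4.77
position: [516.2, 103.6, 302.4]
tool_rot: [-0.0, 0.708, 0.707, -0.001]
wrist_force: [-1.0, 0.5, -1.6]
width: 51.3
grip_force: 32.4
```

```bash
python3 - <<'E'
from workcell import arm
from h import *
import pickle
p,M,s=cur(arm);print(p.round(1),s["width"])
f=arm.grab_frame("wrist");c=f["color"][0:225,200:500];cv2.imwrite("pics/w4.png",cv2.resize(c,(800,600),interpolation=cv2.INTER_CUBIC))
pickle.dump(f,open("w4.pkl","wb"))
E
```

```text
[516.2 103.6 302.4] 51.34182250836153
```

View pics/w4.png

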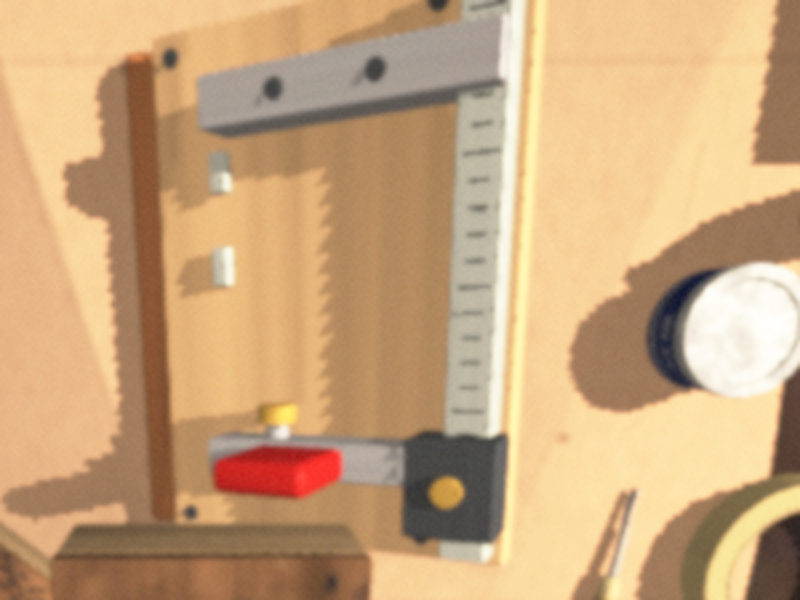

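The crop shows the whole gauge. The fixed jaw's face edge runs from (205,127) to (502,85). The deck corners are at about (152,40), (172,518) and (505,563). The stops are at (220,175) and (223,267), the brass at (280,413) and the red fin at (277,470). I'll solve the deck's x, y and yaw from these, since its tilt and height are given.

```bash
cat >> h.py <<'E'
def deckM(yaw):  # columns deck x,y,z in world
    return R.from_euler("ZY",[yaw,-np.pi/6]).as_matrix()
E
python3 - <<'E'
from h import *
import pickle
from scipy.optimize import least_squares
f=pickle.load(open("w4.pkl","rb"));k=800/300
px=lambda u,v:np.array([u/k+200,v/k])
pts=[((80,-110,0),(505,563)),((-80,-110,0),(172,518)),((-80,110,0),(152,40)),((-44,65,24),(205,127)),((74,65,24),(502,85)),((-44,65,0),(233,137))]
def res(q,n=None):
    D=deckM(q[2]);o=np.array([q[0],q[1],70])
    return np.concatenate([proj(f,o+D@np.array(a,float))-px(*b) for a,b in pts])
s=least_squares(res,[556,176,0],loss="soft_l1");print(s.x, res(s.x).reshape(-1,2).round(1).tolist())
D=deckM(s.x[2]);o=np.array([s.x[0],s.x[1],70]);print(D.round(3).tolist())
pickle.dump((o,D),open("deck.pkl","wb"))
def ondeck(u,v,z):
    oo,d=ray(f,*px(u,v));a=D.T@(oo-o);b=D.T@d;return (a+b*(z-a[2])/b[2]).round(1)
for n,u,v,z in[("stop1",232,160,6),("stop1b",232,185,6),("stop2",235,250,6),("stop2b",235,283,6),("brass",280,405,12),("brassR",298,413,12),("fin left",216,490,66),("fin bl",295,497,66),("fin tr",340,470,66),("fin tl",232,470,66),("carr",405,432,26),("carr2",405,535,26)]:print(n,ondeck(u,v,z))
hs=cv2.cvtColor(f["color"],cv2.COLOR_BGR2HSV);m=cv2.inRange(hs,(0,170,90),(8,255,255))|cv2.inRange(hs,(172,170,90),(180,255,255));m[:,:270]=0;m[:, 335:]=0;m[:150]=0;m[200:]=0
c=max(cv2.findContours(m,0,1)[0],key=cv2.contourArea);print(cv2.approxPolyDP(c,1.5,True).reshape(-1,2).tolist())
x,y,w,h=cv2.boundingRect(c);print(x,y,w,h,f["color"][y-1:y+h+1,[x+8,x+20,x+35],2].T.tolist())
E
```

```text
[5.63970098e+02 1.80825915e+02 2.48317049e-02] [[-0.4, 2.0], [0.7, 3.8], [0.6, -2.3], [-1.8, 0.4], [2.1, -2.0], [-1.4, 0.3]]
[[0.866, -0.025, -0.5], [0.022, 1.0, -0.012], [0.5, -0.0, 0.866]]
stop1 [-39.6  55.1   6. ]
stop1b [-39.8  45.5   6. ]
stop2 [-38.9  19.5   6. ]
stop2b [-39.2   6.    6. ]
brass [-15.  -45.3  12. ]
brassR [ -6.5 -48.4  12. ]
fin left [-16.9 -72.3  66. ]
fin bl [ 16.6 -72.2  66. ]
fin tr [ 33.9 -60.9  66. ]
fin tl [ -9.6 -63.9  66. ]
carr [ 44.6 -52.3  26. ]
carr2 [ 46.2 -93.2  26. ]
[[280, 180], [286, 184], [313, 186], [325, 180], [326, 170], [297, 168], [282, 173]]
280 168 47 19 [[169, 155, 149, 155, 164, 182, 200, 205, 209, 205, 205, 201, 199, 196, 189, 181, 169, 157, 166, 181, 187], [156, 154, 157, 160, 166, 173, 191, 206, 212, 212, 210, 208, 207, 201, 202, 201, 190, 175, 159, 163, 168], [172, 164, 165, 168, 183, 214, 235, 247, 251, 252, 253, 253, 253, 253, 253, 252, 250, 241, 225, 200, 194]]
```

```bash
cat >> h.py <<'E'
import pickle
def deck_target(arm,pts,grip="x"):
    o,D=pickle.load(open("deck.pkl","rb"));p,M,s=cur(arm)
    TM=axes(D[:,0] if grip=="x" else D[:,1]*grip,-D[:,2])
    print("now deck",(D.T@(p-o)).round(1),"rot err",R.from_matrix(M.T@TM).as_rotvec().round(4),"t",s["time"],"F",s["wrist_force"].round(1),"w",round(s["width"],1),round(s["grip_force"],1))
    for q in pts: delta(p,M,o+D@np.array(q,float),TM)
E
python3 - <<'E'
from workcell import arm
from h import *
deck_target(arm,[(-8,23,150),(-8,23,61)])
E
```

```text
now deck [ 73.2 -75.9 226.2] rot err [-0.5251  0.0077 -0.0255] t 4.8167 F [ 0.6 -0.7 -1.5] w 51.5 32.4
xyz [98.1, -34.7, 106.5] ang [-0.5251, 0.0077, -0.0255]
xyz [99.4, 9.9, 183.5] ang [-0.5251, 0.0077, -0.0255]
```

Call:
jog_arm(
  xyz=[
    [20, -10, 10],
    [40, -20, 20],
    [60, -30, 40],
    [80, -35, 60],
    [98, -35, 90],
    [98, -35, 106],
    [98, -35, 106],
    [98, -35, 106],
  ],
  angular=[
    [-0.11, 0, 0],
    [-0.22, 0, 0],
    [-0.33, 0, 0],
    [-0.44, 0, 0],
    [-0.525, 0.008, -0.0255],
    [-0.525, 0.008, -0.0255],
    [-0.525, 0.008, -0.0255],
    [-0.525, 0.008, -0.0255],
  ],
  claw=[0, 0, 0, 0, 0, 0, 0, 0],
)

```text
time: 5.48
position: [481.2, 202.1, 196.5]
tool_rot: [0.181, 0.674, 0.692, 0.185]
wrist_force: [1.2, 0.2, 0.2]
width: 50.9
grip_force: 32.3
```

```bash
python3 - <<'E'
from workcell import arm
from h import *
deck_target(arm,[(-8,23,61),(-8,23,21)])
f=arm.grab_frame("wrist");cv2.imwrite("pics/w5.png",f["color"]);pickle.dump(f,open("w5.pkl","wb"))
E
```

```text
now deck [ -7.9  23.3 150.7] rot err [-0.0002 -0.0001  0.0015] t 5.4833 F [1.2 0.2 0.2] w 50.9 32.3
xyz [-0.3, -0.1, 89.7] ang [-0.0002, -0.0001, 0.0015]
xyz [-0.3, -0.1, 129.7] ang [-0.0002, -0.0001, 0.0015]
```

View pics/w5.png

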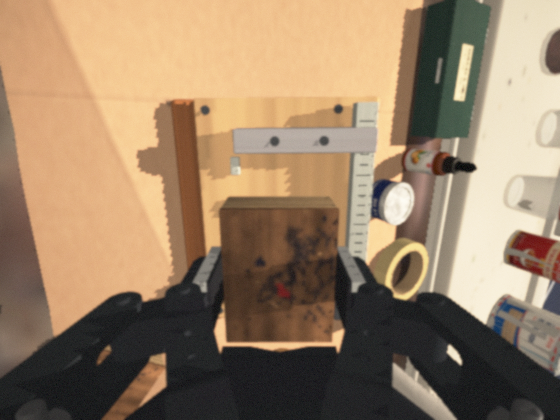

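```bash
python3 - <<'E'
from h import *
f=pickle.load(open("w5.pkl","rb"));o,D=pickle.load(open("deck.pkl","rb"))
def od(u,v,z):
    oo,d=ray(f,u,v);a=D.T@(oo-o);b=D.T@d;return (a+b*(z-a[2])/b[2]).round(1).tolist()
print("jawL",od(235,152.5,24),"jawR",od(377,152.5,24),"stopUL",od(241,157,6),od(241,174,6),"deckTL",od(197,97,0),"deckTR",od(378,97,0))
g=cv2.cvtColor(f["color"],cv2.COLOR_BGR2GRAY);print(g[145:165,300].tolist());print(g[165,225:250].tolist());print(g[85:105,290].tolist())
# block top face in tool frame
oo=f["pose"];print("block top (deck, z~150.7-21+24=154):",od(221,210,153),od(338,210,153),od(226,341,153),od(335,341,153))
E
```

```text
jawL [-44.3, 65.2, 24.0] jawR [72.4, 65.2, 24.0] stopUL [-41.7, 59.4, 6.0] [-42.2, 44.2, 6.0] deckTL [-78.4, 109.8, 0.0] deckTR [76.7, 109.8, 0.0]
[171, 173, 172, 171, 174, 174, 167, 153, 141, 146, 152, 152, 151, 154, 153, 157, 153, 157, 154, 152]
[167, 166, 167, 167, 163, 166, 171, 170, 166, 168, 166, 165, 166, 161, 156, 156, 163, 163, 167, 165, 164, 161, 160, 157, 155]
[203, 205, 205, 207, 207, 205, 208, 207, 207, 204, 205, 198, 193, 191, 189, 190, 189, 191, 191, 190]
block top (deck, z~150.7-21+24=154): [-33.1, 54.8, 153.0] [16.9, 54.8, 153.0] [-34.1, -11.8, 153.0] [19.0, -11.8, 153.0]
```

The perpendicular view agrees with the deck frame to within 1 mm. Fixed jaw left end (235,152) → (-44.3, 65.2) and stop edge (241,165) → x≈-42. The block sits about 2 mm toward -y from the TCP. Descending.

Call:
jog_arm(
  xyz=[
    [1.5, -4, 40],
    [1.5, -4, 80],
    [1.5, -4, 110],
    [1.5, -4, 121],
    [1.5, -4, 124],
    [1.5, -4, 126],
    [1.5, -4, 126],
    [1.5, -4, 126],
  ],
  angular=[
    [0, 0, 0],
    [0, 0, 0],
    [0, 0, 0],
    [0, 0, 0],
    [0, 0, 0],
    [0, 0, 0],
    [0, 0, 0],
    [0, 0, 0],
  ],
  claw=[0, 0, 0, 0, 0, 0, 0, 0],
)

```text
time: 6.2
position: [543.4, 206.1, 89.8]
tool_rot: [0.182, 0.674, 0.691, 0.188]
wrist_force: [-0.0, 0.2, -0.1]
width: 51.1
grip_force: 32.3
```

```bash
python3 - <<'E'
from workcell import arm
from h import *
deck_target(arm,[(-12,25,21)])
E
```

```text
now deck [-7.4 25.8 27.1] rot err [ 0.0064 -0.0021  0.0001] t 6.2 F [-0.   0.2 -0.1] w 51.1 32.3
xyz [-0.8, -4.6, 6.1] ang [0.0064, -0.0021, 0.0001]
```

Call:
jog_arm(
  xyz=[
    [0, -1, 1],
    [0, -2, 2],
    [0, -2, 3],
    [0, -2, 3.5],
    [0, -2, 3.5],
    [0, -2, 3.5],
    [0, -2, 3.5],
  ],
  angular=[
    [0, 0, 0],
    [0, 0, 0],
    [0, 0, 0],
    [0, 0, 0],
    [0, 0, 0],
    [0, 0, 0],
    [0, 0, 0],
  ],
  claw=[0, 0, 0, 0, 0, 0, 0],
)

```text
time: 6.78
position: [542.0, 205.9, 83.3]
tool_rot: [0.181, 0.674, 0.692, 0.187]
wrist_force: [0.8, -0.3, -0.6]
width: 50.9
grip_force: 32.3
```

```bash
python3 - <<'E'
from workcell import arm
from h import *
deck_target(arm,[(-12,25,21)])
E
```

```text
now deck [-11.9  25.6  22.2] rot err [ 0.0029 -0.0014  0.0011] t 6.7833 F [ 0.8 -0.3 -0.6] w 50.9 32.3
xyz [-0.6, -0.2, 1.2] ang [0.0029, -0.0014, 0.0011]
```

Continue gently until contact.

Call:
jog_arm(
  xyz=[
    [0, 0, 0.7],
    [0, 0, 1.4],
    [0, 0, 2],
    [0, 0, 2],
    [0, 0, 2],
  ],
  angular=[
    [0, 0, 0],
    [0, 0, 0],
    [0, 0, 0],
    [0, 0, 0],
    [0, 0, 0],
  ],
  claw=[0, 0, 0, 0, 0],
)

```text
time: 7.2
position: [542.3, 205.9, 83.0]
tool_rot: [0.181, 0.674, 0.692, 0.186]
wrist_force: [-21.3, -4.0, 19.5]
width: 51.1
grip_force: 35.4
```

```bash
python3 - <<'E'
from workcell import arm
from h import *
deck_target(arm,[(-12,25,21)])
E
```

```text
now deck [-11.7  25.6  21.8] rot err [ 0.0015 -0.0001  0.001 ] t 7.2 F [-21.3  -4.   19.5] w 51.1 35.4
xyz [-0.6, -0.3, 0.8] ang [0.0015, -0.0001, 0.001]
```

In contact. I'll relieve the push, release slowly and back off.

Call:
jog_arm(
  xyz=[
    [0, 0, -1.5],
    [0, 0, -1.5],
    [0, 0, -1.5],
    [0, 0, -1.5],
    [0, 0, -1.5],
    [0, 0, -1.5],
    [0, 0, -30],
    [0, 0, -60],
  ],
  angular=[
    [0, 0, 0],
    [0, 0, 0],
    [0, 0, 0],
    [0, 0, 0],
    [0, 0, 0],
    [0, 0, 0],
    [0, 0, 0],
    [0, 0, 0],
  ],
  claw=[0, 0, 0.25, 0.3, 0.5, 0.55, 0.6, 0.6],
)

```text
time: 7.87
position: [511.4, 204.2, 130.8]
tool_rot: [0.18, 0.674, 0.692, 0.184]
wrist_force: [0.6, 0.8, 0.4]
width: 68.4
grip_force: 0.0
```

Call:
jog_arm(
  xyz=[
    [0, 0, -30],
    [0, 0, -62],
    [0, 0, -62],
    [0, 0, -62],
  ],
  angular=[
    [0, 0, 0],
    [0, 0, 0],
    [0, 0, 0],
    [0, 0, 0],
  ],
  claw=[0.6, 0.6, 0.6, 0.6],
)

```text
time: 8.2
position: [482.5, 204.8, 189.9]
tool_rot: [0.182, 0.673, 0.691, 0.189]
wrist_force: [-0.1, 0.1, -0.2]
width: 68.2
grip_force: 0.0
```

```bash
python3 - <<'E'
from workcell import arm
from h import *
deck_target(arm,[(0,-67,135)],-1)
deck_target(arm,[(0,-67,135)],1)
f=arm.grab_frame("wrist");cv2.imwrite("pics/w6.png",f["color"]);pickle.dump(f,open("w6.pkl","wb"))
print(cur(arm)[2]["joint_pos"])
E
```

```text
now deck [-10.   26.  144.3] rot err [ 0.0037 -0.0088  1.5713] t 8.2 F [-0.1  0.1 -0.2] w 68.2 0.0
xyz [-93.0, 9.9, 9.1] ang [0.0037, -0.0088, 1.5713]
now deck [-10.   26.  144.3] rot err [ 0.0088  0.0037 -1.5702] t 8.2 F [-0.1  0.1 -0.2] w 68.2 0.0
xyz [-93.0, 9.9, 9.1] ang [0.0088, 0.0037, -1.5702]
[ 0.38690327 -0.38632601  2.26935032 -0.25514235  0.77526302  0.49932412]
```

View pics/w6.png

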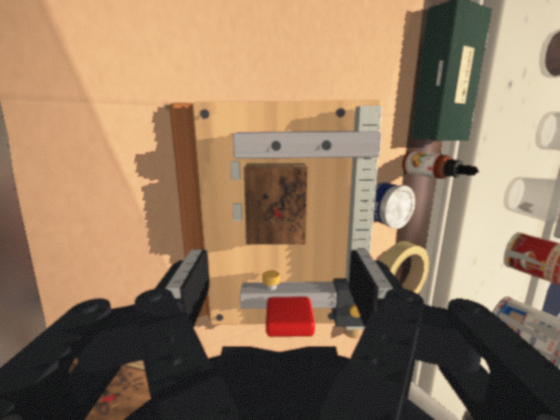

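The block lies flat on the deck at (276,204) between the stops and jaws, released. The handle is at (290,316). Next I'll compute the fin position from the red mask.

```bash
python3 - <<'E'
from h import *
f=pickle.load(open("w6.pkl","rb"));o,D=pickle.load(open("deck.pkl","rb"))
def od(u,v,z):
    oo,d=ray(f,u,v);a=D.T@(oo-o);b=D.T@d;return (a+b*(z-a[2])/b[2]).round(1).tolist()
hs=cv2.cvtColor(f["color"],cv2.COLOR_BGR2HSV);m=cv2.inRange(hs,(0,170,90),(8,255,255))|cv2.inRange(hs,(172,170,90),(180,255,255));m[:290]=0;m[350:]=0;m[:,:250]=0;m[:,330:]=0
c=max(cv2.findContours(m,0,1)[0],key=cv2.contourArea);x,y,w,h=cv2.boundingRect(c);print(x,y,w,h,f["color"][y:y+h+1,290,2].tolist())
print("bottom edge z66",od(x,y+h-1,66),od(x+w-1,y+h-1,66),"top edge z24",od(x,y,24))
for v in range(y,y+h,4):print(v,od(290,v,66),end=" ")
print("\nblock",[od(u,v,24) for u,v in((245,164),(307,164),(245,244),(306,244))],"brass tip",od(271,271,12.5))
E
```

```text
266 298 49 38 [141, 140, 141, 141, 141, 143, 142, 142, 143, 142, 145, 147, 146, 146, 147, 148, 148, 148, 147, 148, 148, 151, 150, 158, 172, 181, 192, 196, 199, 198, 198, 198, 193, 191, 191, 184, 181, 173, 186]
bottom edge z66 [-20.1, -69.9, 66.0] [18.0, -70.2, 66.0] top edge z24 [-21.3, -63.3, 24.0]
298 [-1.4, -36.7, 66.0] 302 [-1.3, -40.2, 66.0] 306 [-1.3, -43.7, 66.0] 310 [-1.3, -47.3, 66.0] 314 [-1.2, -50.8, 66.0] 318 [-1.2, -54.4, 66.0] 322 [-1.2, -58.0, 66.0] 326 [-1.1, -61.7, 66.0] 330 [-1.1, -65.4, 66.0] 334 [-1.1, -69.1, 66.0] 
block [[-36.8, 59.8, 24.0], [13.4, 59.7, 24.0], [-38.9, -9.9, 24.0], [14.2, -10.1, 24.0]] brass tip [-16.7, -42.0, 12.5]
```

Call:
jog_arm(
  xyz=[
    [-30, 3, 3],
    [-60, 6, 6],
    [-90, 9, 9],
    [-90, 9, 9],
    [-90, 9, 9],
    [-90, 9, 9],
    [-90, 9, 9],
    [-90, 9, 9],
  ],
  angular=[
    [0.0088, 0.0037, -1.57],
    [0.0088, 0.0037, -1.57],
    [0.0088, 0.0037, -1.57],
    [0.0088, 0.0037, -1.57],
    [0.0088, 0.0037, -1.57],
    [0.0088, 0.0037, -1.57],
    [0.0088, 0.0037, -1.57],
    [0.0088, 0.0037, -1.57],
  ],
  claw=[1, 1, 1, 1, 1, 1, 1, 1],
)

```text
time: 8.92
position: [495.8, 113.8, 180.9]
tool_rot: [0.24, 0.304, 0.918, 0.086]
wrist_force: [-0.4, -0.4, 0.1]
width: 85.7
grip_force: 0.0
```

```bash
python3 - <<'E'
from workcell import arm
from h import *
deck_target(arm,[(-1,-64.3,135)],1)
E
```

```text
now deck [ -5.  -65.3 131. ] rot err [-0.003  -0.0074 -0.6639] t 8.9167 F [-0.4 -0.4  0.1] w 85.7 0.0
xyz [-2.5, 3.2, -4.0] ang [-0.003, -0.0074, -0.6639]
```

Call:
jog_arm(
  xyz=[
    [-2.5, 3.2, -4],
    [-2.5, 3.2, -4],
    [-2.5, 3.2, -4],
    [-2.5, 3.2, -4],
    [-2.5, 3.2, -4],
    [-2.5, 3.2, -4],
    [-2.5, 3.2, -4],
    [-2.5, 3.2, -4],
  ],
  angular=[
    [0, 0, -0.664],
    [0, 0, -0.664],
    [0, 0, -0.664],
    [0, 0, -0.664],
    [0, 0, -0.664],
    [0, 0, -0.664],
    [0, 0, -0.664],
    [0, 0, -0.664],
  ],
  claw=[1, 1, 1, 1, 1, 1, 1, 1],
)

```text
time: 9.58
position: [497.3, 115.2, 187.1]
tool_rot: [0.256, -0.009, 0.967, 0.004]
wrist_force: [-0.2, -1.0, 0.6]
width: 85.7
grip_force: 0.0
```

```bash
python3 - <<'E'
from workcell import arm
from h import *
deck_target(arm,[(-1,-64.3,48)],1)
E
```

```text
now deck [ -0.6 -64.  135.5] rot err [ 0.     -0.0068 -0.0069] t 9.5833 F [-0.2 -1.   0.6] w 85.7 0.0
xyz [-0.2, -0.3, 87.5] ang [0.0, -0.0068, -0.0069]
```

Call:
jog_arm(
  xyz=[
    [0, 0, 30],
    [0, 0, 60],
    [0, 0, 80],
    [0, 0, 87],
    [0, 0, 87],
    [0, 0, 87],
    [0, 0, 87],
    [0, 0, 87],
  ],
  angular=[
    [0, -0.007, -0.007],
    [0, -0.007, -0.007],
    [0, -0.007, -0.007],
    [0, -0.007, -0.007],
    [0, -0.007, -0.007],
    [0, -0.007, -0.007],
    [0, -0.007, -0.007],
    [0, -0.007, -0.007],
  ],
  claw=[1, 1, 1, 1, 0.2, -0.2, -0.5, -0.8],
  force=30,
)

```text
time: 10.25
position: [541.7, 116.8, 115.5]
tool_rot: [0.262, -0.013, 0.965, 0.004]
wrist_force: [0.1, -0.3, -0.3]
width: 38.6
grip_force: 0.0
```

Call:
jog_arm(
  xyz=[
    [0, 0, 0],
    [0, 0, 0],
    [0, 0, 0],
  ],
  angular=[
    [0, 0, 0],
    [0, 0, 0],
    [0, 0, 0],
  ],
  claw=[-1, -1, -1],
)

```text
time: 10.5
position: [541.5, 116.7, 115.1]
tool_rot: [0.262, -0.013, 0.965, 0.003]
wrist_force: [-5.1, -1.4, 6.9]
width: 13.3
grip_force: 32.5
```

```bash
python3 - <<'E'
from workcell import arm
from h import *
deck_target(arm,[(-1,-25,48)],1)
E
```

```text
now deck [  1.7 -63.5  51.1] rot err [0.0007 0.0057 0.0025] t 10.5 F [-5.1 -1.4  6.9] w 13.3 32.5
xyz [2.6, 38.5, 3.1] ang [0.0007, 0.0057, 0.0025]
```

Gripped on the fin. The brass should reach the seated block after about 38.5 mm of travel. I'll slide shut.

Call:
jog_arm(
  xyz=[
    [0, 5, -0.7],
    [0, 11, -1.4],
    [0, 17, -1.4],
    [0, 22, -1.4],
    [0, 26, -1.4],
    [0, 29, -1.4],
    [0, 31, -1.4],
    [0, 33, -1.4],
  ],
  angular=[
    [0, 0, 0],
    [0, 0, 0],
    [0, 0, 0],
    [0, 0, 0],
    [0, 0, 0],
    [0, 0, 0],
    [0, 0, 0],
    [0, 0, 0],
  ],
  claw=[-1, -1, -1, -1, -1, -1, -1, -1],
)

```text
time: 11.17
position: [540.2, 149.9, 115.2]
tool_rot: [0.262, -0.013, 0.965, 0.003]
wrist_force: [6.2, -1.9, -3.7]
width: 13.0
grip_force: 30.8
```

```bash
python3 - <<'E'
from workcell import arm
from h import *
deck_target(arm,[(-1,-25,48)],1)
o,D=pickle.load(open("deck.pkl","rb"));print(D.T@cur(arm)[2]["wrist_force"])
E
```

```text
now deck [  1.3 -30.3  51.4] rot err [0.0008 0.0059 0.0026] t 11.1667 F [ 6.2 -1.9 -3.7] w 13.0 30.8
xyz [2.3, 5.3, 3.4] ang [0.0008, 0.0059, 0.0026]
[ 3.49780223 -2.02183362 -6.25626756]
```

Call:
jog_arm(
  xyz=[
    [0, 1.5, 0.5],
    [0, 3, 0.5],
    [0, 4.5, 0.5],
    [0, 6, 0.5],
    [0, 7, 0.5],
    [0, 8, 0.5],
    [0, 9, 0.5],
    [0, 9, 0.5],
  ],
  angular=[
    [0, 0, 0],
    [0, 0, 0],
    [0, 0, 0],
    [0, 0, 0],
    [0, 0, 0],
    [0, 0, 0],
    [0, 0, 0],
    [0, 0, 0],
  ],
  claw=[-1, -1, -1, -1, -1, -1, -1, -1],
)

```text
time: 11.83
position: [539.9, 158.7, 115.1]
tool_rot: [0.261, -0.013, 0.965, 0.003]
wrist_force: [-1.6, -4.0, 5.0]
width: 13.1
grip_force: 32.6
```

```bash
python3 - <<'E'
from workcell import arm
from h import *
deck_target(arm,[(-1,-25,48)],1)
o,D=pickle.load(open("deck.pkl","rb"));print(D.T@cur(arm)[2]["wrist_force"])
f=arm.grab_frame("wrist");pickle.dump(f,open("w7.pkl","wb"));f=arm.grab_frame("top");pickle.dump(f,open("t7.pkl","wb"))
E
```

```text
now deck [  1.3 -21.5  51.4] rot err [0.0006 0.0049 0.0018] t 11.8333 F [-1.6 -4.   5. ] w 13.1 32.6
xyz [2.3, -3.5, 3.3] ang [0.0006, 0.0049, 0.0018]
[ 1.00555334 -4.00013826  5.14371988]
```

The force rose to 4 N (1.5 N friction plus about 2.5 N spring), which means about 3.5 mm of compression. I'll add 1 mm, hold over a second, then check.

Call:
jog_arm(
  xyz=[
    [0, 0.5, 0],
    [0, 1, 0],
    [0, 1, 0],
    [0, 1, 0],
    [0, 1, 0],
    [0, 1, 0],
    [0, 1, 0],
    [0, 1, 0],
  ],
  angular=[
    [0, 0, 0],
    [0, 0, 0],
    [0, 0, 0],
    [0, 0, 0],
    [0, 0, 0],
    [0, 0, 0],
    [0, 0, 0],
    [0, 0, 0],
  ],
  claw=[-1, -1, -1, -1, -1, -1, -1, -1],
)

```text
time: 12.6
position: [539.9, 159.5, 115.1]
tool_rot: [0.261, -0.013, 0.965, 0.003]
wrist_force: [0.7, -4.9, 4.8]
width: 13.4
grip_force: 32.6
```

Call:
jog_arm(
  xyz=[
    [0, 0, 0],
    [0, 0, 0],
    [0, 0, 0],
    [0, 0, 0],
    [0, 0, 0],
    [0, 0, 0],
    [0, 0, 0],
    [0, 0, 0],
  ],
  angular=[
    [0, 0, 0],
    [0, 0, 0],
    [0, 0, 0],
    [0, 0, 0],
    [0, 0, 0],
    [0, 0, 0],
    [0, 0, 0],
    [0, 0, 0],
  ],
  claw=[-1, -1, -1, -1, -1, -1, -1, -1],
)

```text
time: 13.27
position: [539.9, 159.5, 115.1]
tool_rot: [0.261, -0.013, 0.965, 0.003]
wrist_force: [0.0, -4.6, 5.5]
width: 13.8
grip_force: 32.6
```

```bash
python3 - <<'E'
from workcell import arm
from h import *
deck_target(arm,[(-1,-60,48)],1)
o,D=pickle.load(open("deck.pkl","rb"));print(D.T@cur(arm)[2]["wrist_force"])
# block dark edges in top view: project expected corners of seated block
f=pickle.load(open("t7.pkl","rb"))
w=pickle.load(open("w7.pkl","rb"))
for c in((-42,65,24),(10,65,24),(-42,-3,24),(10,-3,24)):
    print(c,proj(w,o+D@np.array(c,float)).round(0),proj(f,o+D@np.array(c,float)).round(0))
E
```

```text
now deck [  1.2 -20.7  51.3] rot err [0.0004 0.0048 0.0018] t 13.2667 F [ 0.  -4.6  5.5] w 13.8 32.6
xyz [2.3, -39.3, 3.3] ang [0.0004, 0.0048, 0.0018]
[ 2.66335861 -4.57899718  4.82368085]
(-42, 65, 24) [449. 172.] [172. 220.]
(10, 65, 24) [435. 265.] [171. 205.]
(-42, -3, 24) [316. 172.] [193. 220.]
(10, -3, 24) [313. 265.] [192. 205.]
```

The extra 0.8 mm added 0.6 N, which matches the spring, and it was held for 1.3 s. Drawing the jaw back.

Call:
jog_arm(
  xyz=[
    [0, -3, 0],
    [0, -8, 0],
    [0, -14, 0],
    [0, -20, 0],
    [0, -26, 0],
    [0, -32, 0],
    [0, -37, 0],
    [0, -37, 0],
  ],
  angular=[
    [0, 0, 0],
    [0, 0, 0],
    [0, 0, 0],
    [0, 0, 0],
    [0, 0, 0],
    [0, 0, 0],
    [0, 0, 0],
    [0, 0, 0],
  ],
  claw=[-1, -1, -1, -1, -1, -1, -1, -1],
)

```text
time: 13.93
position: [541.2, 121.5, 115.1]
tool_rot: [0.261, -0.012, 0.965, 0.003]
wrist_force: [3.9, -1.5, 3.9]
width: 13.7
grip_force: 32.2
```

Call:
jog_arm(
  xyz=[
    [0, 0, 0],
    [0, 0, 0],
    [0, 0, 0],
    [0, 0, 0],
    [0, 0, 0],
    [0, 0, -30],
    [0, 0, -60],
    [0, 0, -90],
  ],
  angular=[
    [0, 0, 0],
    [0, 0, 0],
    [0, 0, 0],
    [0, 0, 0],
    [0, 0, 0],
    [0, 0, 0],
    [0, 0, 0],
    [0, 0, 0],
  ],
  claw=[-0.6, 0, 0.5, 0.6, 0.6, 0.6, 0.6, 0.6],
)

```text
time: 14.6
position: [493.8, 121.4, 191.4]
tool_rot: [0.259, -0.013, 0.966, 0.003]
wrist_force: [0.8, -0.8, -0.5]
width: 68.4
grip_force: 0.0
```

```bash
python3 - <<'E'
from workcell import arm
from h import *
deck_target(arm,[(-14,28,135)])
f=arm.grab_frame("wrist");pickle.dump(f,open("w8.pkl","wb"))
E
```

```text
now deck [ -1.3 -57.7 141. ] rot err [ 3.0000e-04 -3.0000e-04  1.5726e+00] t 14.6 F [ 0.8 -0.8 -0.5] w 68.4 0.0
xyz [12.5, 85.7, 6.0] ang [0.0003, -0.0003, 1.5726]
```

Call:
jog_arm(
  xyz=[
    [4, 28, 2],
    [8, 56, 4],
    [12, 86, 0],
    [12, 86, 0],
    [12, 86, 0],
    [12, 86, 0],
    [12, 86, 0],
    [12, 86, 0],
  ],
  angular=[
    [0, 0, 1.572],
    [0, 0, 1.572],
    [0, 0, 1.572],
    [0, 0, 1.572],
    [0, 0, 1.572],
    [0, 0, 1.572],
    [0, 0, 1.572],
    [0, 0, 1.572],
  ],
  claw=[0.6, 0.6, 0.6, 0.6, 0.6, 0.6, 0.6, 0.6],
)

```text
time: 15.32
position: [482.0, 207.5, 185.6]
tool_rot: [0.232, 0.414, 0.872, 0.118]
wrist_force: [-0.5, 0.2, -0.0]
width: 68.4
grip_force: 0.0
```

```bash
python3 - <<'E'
from workcell import arm
from h import *
deck_target(arm,[(-14,28,140)])
E
```

```text
now deck [-12.6  28.7 140.7] rot err [ 2.100e-03 -4.000e-04  6.596e-01] t 15.3167 F [-0.5  0.2 -0. ] w 68.4 0.0
xyz [0.4, -1.5, 0.7] ang [0.0021, -0.0004, 0.6596]
```

Call:
jog_arm(
  xyz=[
    [0.4, -1.5, 0.7],
    [0.4, -1.5, 0.7],
    [0.4, -1.5, 0.7],
    [0.4, -1.5, 0.7],
    [0.4, -1.5, 0.7],
    [0.4, -1.5, 0.7],
    [0.4, -1.5, 0.7],
    [0.4, -1.5, 0.7],
  ],
  angular=[
    [0.002, 0, 0.66],
    [0.002, 0, 0.66],
    [0.002, 0, 0.66],
    [0.002, 0, 0.66],
    [0.002, 0, 0.66],
    [0.002, 0, 0.66],
    [0.002, 0, 0.66],
    [0.002, 0, 0.66],
  ],
  claw=[0.6, 0.6, 0.6, 0.6, 0.6, 0.6, 0.6, 0.6],
)

```text
time: 15.98
position: [481.4, 206.6, 184.5]
tool_rot: [0.181, 0.672, 0.694, 0.185]
wrist_force: [0.1, 0.3, 0.6]
width: 68.2
grip_force: 0.0
```

```bash
python3 - <<'E'
from workcell import arm
from h import *
f=arm.grab_frame("wrist");pickle.dump(f,open("w9.pkl","wb"))
o,D=pickle.load(open("deck.pkl","rb"))
def od(u,v,z):
    oo,d=ray(f,u,v);a=D.T@(oo-o);b=D.T@d;return (a+b*(z-a[2])/b[2])
# block = dark region on the deck
e=[proj(f,o+D@np.array(c,float)) for c in((-48,64,24),(24,64,24),(-48,-25,24),(24,-25,24))];e=np.array(e)
x0,y0=e.min(0).astype(int);x1,y1=e.max(0).astype(int);print(x0,y0,x1,y1)
hs=cv2.cvtColor(cv2.GaussianBlur(f["color"],(3,3),0),cv2.COLOR_BGR2HSV);S=hs[y0:y1,x0:x1]
print(S[S.shape[0]//2,::4].tolist());print(S[::4,S.shape[1]//2].tolist())
m=((S[...,2]<125)&(S[...,1]>50)).astype(np.uint8)*255
m=cv2.morphologyEx(m,cv2.MORPH_CLOSE,np.ones((5,5)));m=cv2.morphologyEx(m,cv2.MORPH_OPEN,np.ones((7,7)))
c=max(cv2.findContours(m,0,1)[0],key=cv2.contourArea);r=cv2.minAreaRect(c);print(r)
q=np.array([od(u+x0,v+y0,24) for u,v in cv2.boxPoints(r)]);print(q.round(1).tolist(),q.mean(0).round(1))
deck_target(arm,[(q.mean(0)[0],31-1,20)])
E
```

```text
236 161 326 263
[[16, 103, 180], [21, 35, 153], [22, 37, 151], [14, 112, 96], [12, 129, 75], [12, 132, 79], [12, 126, 79], [11, 129, 79], [12, 113, 72], [12, 119, 77], [10, 132, 83], [2, 168, 114], [3, 153, 95], [12, 129, 99], [12, 133, 100], [12, 135, 91], [12, 122, 94], [12, 121, 97], [13, 135, 125], [15, 123, 179], [16, 121, 183], [16, 122, 177], [15, 123, 174]]
[[14, 86, 104], [12, 131, 105], [12, 130, 102], [11, 121, 82], [12, 108, 73], [12, 129, 93], [12, 133, 100], [12, 135, 102], [12, 126, 85], [11, 117, 76], [12, 126, 87], [7, 131, 82], [2, 174, 119], [4, 155, 99], [12, 132, 95], [13, 133, 100], [12, 135, 102], [12, 135, 104], [12, 134, 105], [13, 134, 99], [15, 127, 161], [15, 122, 209], [15, 124, 210], [15, 124, 209], [15, 123, 210], [16, 124, 210]]
((40.0, 40.0), (80.0, 64.0), 90.0)
[[-41.9, 64.0, 24.0], [8.9, 64.3, 24.0], [11.1, -4.0, 24.0], [-43.6, -4.2, 24.0]] [-16.4  30.   24. ]
now deck [-13.6  27.8 140.1] rot err [ 0.0005 -0.0002  0.0064] t 16.0333 F [-0.3 -0.4 -0.4] w 68.3 0.0
xyz [2.2, -2.8, 120.1] ang [0.0005, -0.0002, 0.0064]
```

The block is at nest (-16,30) with its edges squared. I'll descend over it and grip.

Call:
jog_arm(
  xyz=[
    [2.2, -2.8, 40],
    [2.2, -2.8, 80],
    [2.2, -2.8, 105],
    [2.2, -2.8, 117],
    [2.2, -2.8, 119],
    [2.2, -2.8, 119],
    [2.2, -2.8, 119],
    [2.2, -2.8, 119],
  ],
  angular=[
    [0, 0, 0.006],
    [0, 0, 0.006],
    [0, 0, 0.006],
    [0, 0, 0.006],
    [0, 0, 0.006],
    [0, 0, 0.006],
    [0, 0, 0.006],
    [0, 0, 0.006],
  ],
  claw=[0.6, 0.6, 0.6, 0.6, 0.6, 0.6, 0.6, 0.6],
)

```text
time: 16.7
position: [539.3, 210.6, 82.1]
tool_rot: [0.181, 0.674, 0.691, 0.187]
wrist_force: [-0.1, 0.7, -0.4]
width: 68.4
grip_force: 0.0
```

Call:
jog_arm(
  xyz=[
    [0, 0, 0],
    [0, 0, 0],
    [0, 0, 0],
    [0, 0, 0],
    [0, 0, 0],
  ],
  angular=[
    [0, 0, 0],
    [0, 0, 0],
    [0, 0, 0],
    [0, 0, 0],
    [0, 0, 0],
  ],
  claw=[0.35, 0.1, 0, 0, 0],
  force=30,
)

```text
time: 17.12
position: [539.1, 210.6, 82.4]
tool_rot: [0.182, 0.674, 0.691, 0.187]
wrist_force: [-6.3, -0.6, 7.0]
width: 51.6
grip_force: 29.3
```

```bash
python3 - <<'E'
from workcell import arm
from h import *
deck_target(arm,[(-16,30,60),(-16,30,180)])
E
```

```text
now deck [-14.7  30.4  22.8] rot err [ 0.0032 -0.0008 -0.0003] t 17.1167 F [-6.3 -0.6  7. ] w 51.6 29.3
xyz [-0.4, -1.1, -37.2] ang [0.0032, -0.0008, -0.0003]
xyz [-0.3, -0.8, -157.2] ang [0.0032, -0.0008, -0.0003]
```

Call:
jog_arm(
  xyz=[
    [0, 0, -15],
    [0, 0, -50],
    [0, 0, -90],
    [0, 0, -130],
    [0, 0, -170],
    [0, 0, -190],
    [0, 0, -190],
    [0, 0, -190],
  ],
  angular=[
    [0, 0, 0],
    [0, 0, 0],
    [0, 0, 0],
    [0, 0, 0],
    [0, 0, 0],
    [0, 0, 0],
    [0, 0, 0],
    [0, 0, 0],
  ],
  claw=[0, 0, 0, 0, 0, 0, 0, 0],
)

```text
time: 17.78
position: [443.6, 208.2, 247.0]
tool_rot: [0.182, 0.674, 0.691, 0.188]
wrist_force: [-0.1, 0.4, -0.3]
width: 51.0
grip_force: 32.5
```

```bash
python3 - <<'E'
from workcell import arm
from h import *
p,M,s=cur(arm);print(p,s["width"])
a=np.radians(8.5)
delta(p,M,[597,-334,250],axes([np.cos(a),np.sin(a),0],[0,0,-1]))
delta(p,M,[500,0,270],axes([np.cos(a),np.sin(a),0],[0,0,-1]))
E
```

```text
[443.64498288 208.15691306 246.97875503] 51.000996438129974
xyz [-545.8, 122.9, 66.7] ang [0.5281, 0.0302, -0.1211]
xyz [-209.4, 56.0, 5.5] ang [0.5281, 0.0302, -0.1211]
```

Call:
jog_arm(
  xyz=[
    [-30, 8, 0],
    [-65, 17, 0],
    [-100, 26, 1],
    [-140, 36, 2],
    [-175, 46, 4],
    [-210, 56, 5],
    [-250, 65, 14],
    [-290, 74, 22],
  ],
  angular=[
    [0.1, 0.006, -0.024],
    [0.2, 0.012, -0.048],
    [0.3, 0.018, -0.07],
    [0.4, 0.024, -0.09],
    [0.528, 0.03, -0.121],
    [0.528, 0.03, -0.121],
    [0.528, 0.03, -0.121],
    [0.528, 0.03, -0.121],
  ],
  claw=[0, 0, 0, 0, 0, 0, 0, 0],
)

```text
time: 18.45
position: [525.8, -82.3, 259.8]
tool_rot: [-0.003, 0.653, 0.757, -0.003]
wrist_force: [0.2, 0.9, -0.2]
width: 51.5
grip_force: 32.5
```

```bash
python3 - <<'E'
from workcell import arm
from h import *
p,M,s=cur(arm);print(p,s["width"])
a=np.radians(8.5)
delta(p,M,[597,-334,250],axes([np.cos(a),np.sin(a),0],[0,0,-1]))
E
```

```text
[525.83915845 -82.33666019 259.80061973] 51.541400901192844
xyz [-259.4, 33.7, 9.5] ang [-0.0077, -0.0001, -0.0015]
```

Call:
jog_arm(
  xyz=[
    [-40, 5, 2],
    [-80, 10, 4],
    [-120, 15, 6],
    [-160, 20, 8],
    [-200, 26, 9.5],
    [-240, 32, 9.5],
    [-259, 34, 9.5],
    [-259, 34, 9.5],
  ],
  angular=[
    [-0.007, 0, 0],
    [-0.007, 0, 0],
    [-0.007, 0, 0],
    [-0.007, 0, 0],
    [-0.007, 0, 0],
    [-0.007, 0, 0],
    [-0.007, 0, 0],
    [-0.007, 0, 0],
  ],
  claw=[0, 0, 0, 0, 0, 0, 0, 0],
)

```text
time: 19.12
position: [596.5, -335.4, 248.9]
tool_rot: [-0.001, 0.655, 0.756, -0.0]
wrist_force: [-0.8, 0.1, -2.2]
width: 51.0
grip_force: 32.5
```

Call:
jog_arm(
  xyz=[
    [0, 0, 0],
    [0, 0, 0],
    [0, 0, 0],
  ],
  angular=[
    [0, 0, 0],
    [0, 0, 0],
    [0, 0, 0],
  ],
  claw=[0, 0, 0],
)

```text
time: 19.37
position: [596.8, -330.0, 252.2]
tool_rot: [0.0, 0.653, 0.758, 0.001]
wrist_force: [-0.1, 0.5, 0.8]
width: 51.5
grip_force: 32.5
```

```bash
python3 - <<'E'
from workcell import arm
from h import *
p,M,s=cur(arm);print(p,M.round(3).tolist())
f=arm.grab_frame("wrist");pickle.dump(f,open("w10.pkl","wb"))
e=np.array([proj(f,[597+i,-254+j,13]) for i in(-70,70) for j in(-80,80)]);print(e.round())
x0,y0=np.maximum(e.min(0),0).astype(int);x1,y1=e.max(0).astype(int);y1=min(y1+50,420)
c=f["color"][y0:y1,x0:x1];k=min(800/c.shape[1],600/c.shape[0]);print(x0,y0,x1,y1,k)
cv2.imwrite("pics/w10.png",cv2.resize(c,None,fx=k,fy=k,interpolation=cv2.INTER_CUBIC))
E
```

```text
[ 596.84081064 -329.97422261  252.18908994] [[-0.148, 0.989, 0.002], [0.989, 0.148, 0.0], [0.0, 0.002, -1.0]]
[[221. 172.]
 [235.  25.]
 [335. 189.]
 [364.  46.]]
220 25 363 239 2.803738317757009
```

View pics/w10.png

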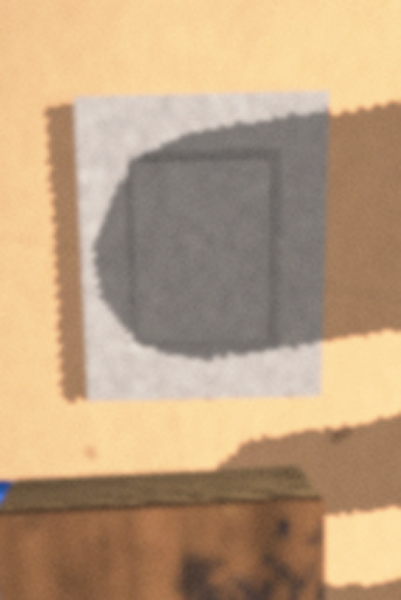

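The jig is seen from almost straight above. Its top corners are at crop (75,95), (328,93), (320,397) and (88,400), and the recess at (132–278, 152–345).

```bash
python3 - <<'E'
from workcell import arm
from h import *
f=pickle.load(open("w10.pkl","rb"));k=2.803738
P=lambda u,v,z:onz(f,u/k+220,v/k+25,z)
q=np.array([P(*c,13) for c in((75,95),(328,93),(320,397),(88,400))]);print(q.round(1).tolist(),q.mean(0).round(1))
for i in range(4):
    d=q[i]-q[i-1];print(np.linalg.norm(d).round(1),np.degrees(np.arctan2(d[1],d[0])).round(2))
# edges by subpixel: gray level lines along jig left/top/bottom edges
r=np.array([P(*c,13) for c in((130,152),(280,152),(274,345),(134,345))]);print("recess",r.mean(0).round(1),[np.linalg.norm(r[i]-r[i-1]).round(1) for i in range(4)])
# held block top face in tool frame (bottom edges), seen at tool z=-? 
p,M,s=cur(arm)
print(p,f["pose"][:3,3])
g=f["color"].astype(int)
print("held block row at col 280:",g[185:215,280].tolist()[::2])
print("lower rows:",g[300:370:4,280].tolist())
E
```

```text
[[543.3, -204.9, 13.0], [640.8, -189.7, 13.0], [661.0, -307.0, 13.0], [563.0, -322.8, 13.0]] [ 602.  -256.1   13. ]
119.5 99.48
98.7 8.89
119.0 -80.23
99.3 -170.83
recess [ 602.6 -255.2   13. ] [np.float64(75.6), np.float64(59.5), np.float64(75.6), np.float64(58.9)]
[ 597.03114245 -329.87119078  252.83288222] [ 586.16859453 -261.38289173  380.08986825]
held block row at col 280: [[160, 218, 249], [160, 217, 249], [156, 214, 248], [155, 209, 247], [109, 149, 193], [69, 94, 118], [68, 95, 120], [68, 97, 122], [66, 98, 121], [66, 93, 119], [52, 77, 111], [71, 107, 157], [73, 110, 162], [72, 112, 161], [74, 113, 165]]
lower rows: [[36, 50, 69], [45, 65, 93], [38, 60, 88], [38, 60, 87], [58, 89, 130], [67, 100, 144], [71, 102, 148], [69, 96, 143], [62, 93, 136], [66, 95, 142], [192, 169, 254], [197, 173, 254], [194, 173, 254], [59, 67, 93], [34, 31, 30], [29, 24, 25], [35, 31, 31], [38, 34, 34]]
```

```bash
python3 - <<'E'
from workcell import arm
from h import *
f=pickle.load(open("w10.pkl","rb"));C=np.array(f["pose"])
p,M,s=cur(arm)
# use nominal hand-eye (start-pose measured) instead of pose at motion
tc=np.array([69.8,-.4,-127.9]);Rc=np.array([[-0.001,-0.961,-0.275],[1,-0.001,0.001],[-0.001,-0.275,0.961]])
def tl(u,v,z):
    d=Rc@np.array([(u-f["cx"])/f["fx"],(v-f["cy"])/f["fy"],1]);return (tc+d*(z-tc[2])/d[2]).round(1)
for z in(-1.5,1.5):print(tl(280,205.5,z),tl(280,338.5,z))
print("cam tool now",(M.T@(C[:3,3]-p)).round(1))
g=cv2.cvtColor(f["color"],cv2.COLOR_BGR2GRAY).astype(int);print(g[230,215:236].tolist(),g[230,325:345].tolist())
a=np.radians(9.2)
delta(p,M,[602.2,-255.7,100],axes([np.cos(a),np.sin(a),0],[0,0,-1]))
E
```

```text
[33.6  0.3 -1.5] [-34.    0.3  -1.5]
[32.7  0.3  1.5] [-36.4   0.3   1.5]
cam tool now [  69.3   -0.3 -127.3]
[110, 108, 108, 108, 106, 106, 104, 103, 105, 101, 100, 105, 109, 108, 112, 111, 115, 118, 116, 115, 114] [83, 92, 90, 94, 94, 99, 102, 107, 112, 126, 162, 202, 220, 225, 225, 223, 223, 224, 224, 224]
xyz [72.7, 15.8, 152.8] ang [0.0022, 0.0007, -0.0119]
```

Call:
jog_arm(
  xyz=[
    [36, 8, 30],
    [72.5, 15.8, 60],
    [72.5, 15.8, 100],
    [72.5, 15.8, 140],
    [72.5, 15.8, 175],
    [72.5, 15.8, 192],
    [72.5, 15.8, 192],
    [72.5, 15.8, 192],
  ],
  angular=[
    [0.002, 0, -0.012],
    [0.002, 0, -0.012],
    [0.002, 0, -0.012],
    [0.002, 0, -0.012],
    [0.002, 0, -0.012],
    [0.002, 0, -0.012],
    [0.002, 0, -0.012],
    [0.002, 0, -0.012],
  ],
  claw=[0, 0, 0, 0, 0, 0, 0, 0],
)

```text
time: 20.08
position: [602.2, -256.1, 60.8]
tool_rot: [-0.0, 0.648, 0.762, -0.0]
wrist_force: [1.0, -0.6, -0.2]
width: 51.2
grip_force: 32.4
```

Call:
jog_arm(
  xyz=[
    [0, 0, 0],
    [0, 0, 0],
    [0, 0, 0],
    [0, 0, 0],
  ],
  angular=[
    [0, 0, 0],
    [0, 0, 0],
    [0, 0, 0],
    [0, 0, 0],
  ],
  claw=[0, 0, 0, 0],
)

```text
time: 20.42
position: [603.9, -258.0, 63.7]
tool_rot: [0.003, 0.649, 0.761, 0.0]
wrist_force: [-0.7, 0.3, -0.9]
width: 51.7
grip_force: 32.5
```

```bash
python3 - <<'E'
from workcell import arm
from h import *
p,M,s=cur(arm);print(p,s["width"],s["wrist_force"])
a=np.radians(9.2)
for z in(38,26.5):delta(p,M,[602.2,-255.7,z],axes([np.cos(a),np.sin(a),0],[0,0,-1]))
E
```

```text
[ 603.91438094 -257.99125001   63.69660849] 51.73953716585694 [-0.67649108  0.25490482 -0.93148586]
xyz [2.6, -1.4, 25.7] ang [0.0038, 0.0037, -0.0012]
xyz [2.7, -1.5, 37.2] ang [0.0038, 0.0037, -0.0012]
```

```bash
cat >> h.py <<'E'
def avg(arm,n=8):
    ps=[];ms=[]
    for i in range(n):
        arm.grab_frame("wrist");p,M,s=cur(arm);ps.append(p);ms.append(M)
    print("std",np.std(ps,0).round(2));return np.mean(ps,0),R.from_matrix(ms).mean().as_matrix()
E
python3 - <<'E'
from workcell import arm
from h import *
p,M=avg(arm);print(p)
a=np.radians(9.2)
for z in(38,26.5):delta(p,M,[602.2,-255.7,z],axes([np.cos(a),np.sin(a),0],[0,0,-1]))
E
```

```text
std [0.3  0.17 0.61]
[ 602.99671728 -257.53031076   61.99704477]
xyz [2.0, -0.5, 24.0] ang [0.0016, 0.002, -0.0013]
xyz [2.0, -0.6, 35.5] ang [0.0016, 0.002, -0.0013]
```

Call:
jog_arm(
  xyz=[
    [2, -0.5, 10],
    [2, -0.5, 18],
    [2, -0.5, 23],
    [2, -0.5, 25],
    [2, -0.5, 27],
    [2, -0.5, 29],
    [2, -0.5, 31],
    [2, -0.5, 31],
  ],
  angular=[
    [0.0016, 0.002, 0],
    [0.0016, 0.002, 0],
    [0.0016, 0.002, 0],
    [0.0016, 0.002, 0],
    [0.0016, 0.002, 0],
    [0.0016, 0.002, 0],
    [0.0016, 0.002, 0],
    [0.0016, 0.002, 0],
  ],
  claw=[0, 0, 0, 0, 0, 0, 0, 0],
)

```text
time: 21.48
position: [601.9, -255.4, 30.1]
tool_rot: [-0.001, 0.649, 0.761, -0.0]
wrist_force: [-0.6, 0.5, -0.1]
width: 51.6
grip_force: 32.5
```

```bash
python3 - <<'E'
from workcell import arm
from h import *
p,M=avg(arm,5);print(p,cur(arm)[2]["wrist_force"],cur(arm)[2]["torque"],cur(arm)[2]["width"])
a=np.radians(9.2)
delta(p,M,[602.2,-255.7,26.5],axes([np.cos(a),np.sin(a),0],[0,0,-1]))
E
```

```text
std [0.06 0.03 0.14]
[ 602.1549047  -255.5721767    30.64613091] [ 0.84282877 -0.51626642 -1.53860558] [ 0.02386482 -0.02069681 -0.0255757 ] 51.34645615599524
xyz [-0.1, 0.0, 4.1] ang [-0.0003, -0.0002, -0.0011]
```

The underside is now about 5 mm below the jig's top with no contact force, so it is entering cleanly. Continue to the floor.

Call:
jog_arm(
  xyz=[
    [0, 0, 1],
    [0, 0, 2],
    [0, 0, 3],
    [0, 0, 4],
    [0, 0, 4.5],
    [0, 0, 4.5],
    [0, 0, 4.5],
  ],
  angular=[
    [0, 0, 0],
    [0, 0, 0],
    [0, 0, 0],
    [0, 0, 0],
    [0, 0, 0],
    [0, 0, 0],
    [0, 0, 0],
  ],
  claw=[0, 0, 0, 0, 0, 0, 0],
)

```text
time: 22.32
position: [602.0, -255.4, 26.2]
tool_rot: [-0.0, 0.649, 0.761, -0.0]
wrist_force: [-2.7, 0.5, 3.0]
width: 51.2
grip_force: 32.8
```

```bash
python3 - <<'E'
from workcell import arm
from h import *
p,M=avg(arm,4);print(p,cur(arm)[2]["wrist_force"],cur(arm)[2]["width"])
E
```

```text
std [0.01 0.01 0.01]
[ 602.01722308 -255.44477189   26.25109263] [-2.59111368  3.16345285  3.6619798 ] 50.95600151247369
```

Floor contact at the expected height. Release and retreat.

Call:
jog_arm(
  xyz=[
    [0, 0, -0.5],
    [0, 0, -0.5],
    [0, 0, -0.5],
    [0, 0, -0.5],
    [0, 0, -0.5],
    [0, 0, -20],
    [0, 0, -50],
    [0, 0, -90],
  ],
  angular=[
    [0, 0, 0],
    [0, 0, 0],
    [0, 0, 0],
    [0, 0, 0],
    [0, 0, 0],
    [0, 0, 0],
    [0, 0, 0],
    [0, 0, 0],
  ],
  claw=[0.25, 0.3, 0.4, 0.5, 0.55, 0.6, 0.6, 0.6],
)

```text
time: 23.18
position: [599.7, -254.3, 112.8]
tool_rot: [-0.004, 0.649, 0.761, -0.001]
wrist_force: [0.6, -0.5, -0.0]
width: 68.6
grip_force: 0.0
```

Call:
jog_arm(
  xyz=[
    [-30, 0, -40],
    [-60, 0, -80],
    [-70, 0, -120],
    [-70, 0, -120],
    [-70, 0, -120],
    [-70, 0, -120],
  ],
  angular=[
    [0, 0, 0],
    [0, 0, 0],
    [0, 0, 0],
    [0, 0, 0],
    [0, 0, 0],
    [0, 0, 0],
  ],
  claw=[0.6, 0.6, 0.6, 0.6, 0.6, 0.6],
)

```text
time: 23.68
position: [613.6, -325.0, 236.7]
tool_rot: [0.0, 0.649, 0.761, 0.0]
wrist_force: [-0.3, -0.6, -0.3]
width: 68.3
grip_force: 0.0
```

```bash
python3 - <<'E'
from workcell import arm
from h import *
f=arm.grab_frame("wrist");t=arm.grab_frame("top");p,M,s=cur(arm);print(p,s["width"])
hs=cv2.cvtColor(cv2.GaussianBlur(f["color"],(3,3),0),cv2.COLOR_BGR2HSV)
e=np.array([proj(f,[602+i,-256+j,28]) for i in(-45,45) for j in(-55,55)]);x0,y0=np.maximum(e.min(0),0).astype(int);x1,y1=e.max(0).astype(int);print(x0,y0,x1,y1)
m=np.zeros(hs.shape[:2],np.uint8);m[y0:y1,x0:x1]=((hs[...,1]>75)&(hs[...,0]<20)&(hs[...,2]<190))[y0:y1,x0:x1]*255
m=cv2.morphologyEx(m,cv2.MORPH_CLOSE,np.ones((7,7)));m=cv2.morphologyEx(m,cv2.MORPH_OPEN,np.ones((7,7)))
c=max(cv2.findContours(m,0,1)[0],key=cv2.contourArea);r=cv2.minAreaRect(c);print(r)
for z in (25,28,31,35):
  q=np.array([onz(f,u,v,z) for u,v in cv2.boxPoints(r)]);print(z,q.mean(0).round(1),[(np.linalg.norm(q[i]-q[i-1]).round(1),np.degrees(np.arctan2(*(q[i]-q[i-1])[1::-1])).round(1)) for i in range(4)])
# handle now in top view -> jaw opening
h=cv2.cvtColor(t["color"],cv2.COLOR_BGR2HSV);mm=cv2.inRange(h,(0,170,110),(8,255,255))|cv2.inRange(h,(172,170,110),(180,255,255))
k,_,st,cc=cv2.connectedComponentsWithStats(mm[195:225,195:225]);print(cc[1:]+195,st[1:,4])
o,D=pickle.load(open("deck.pkl","rb"));print("fin y=-58 projects",proj(t,o+D@np.array([-1,-58,60.])))
E
```

```text
[ 612.31787695 -323.54802111  233.07860107] 68.4089165795841
229 53 330 174
((277.51165771484375, 116.31437683105469), (66.69501495361328, 49.41056823730469), 87.87889862060547)
25 [ 601.5 -256.1   25. ] [(np.float64(68.1), np.float64(99.9)), (np.float64(51.0), np.float64(11.0)), (np.float64(68.0), np.float64(-77.5)), (np.float64(54.0), np.float64(-168.9))]
28 [ 601.5 -256.1   28. ] [(np.float64(67.5), np.float64(99.9)), (np.float64(50.5), np.float64(11.0)), (np.float64(67.4), np.float64(-77.5)), (np.float64(53.5), np.float64(-168.9))]
31 [ 601.5 -256.1   31. ] [(np.float64(66.9), np.float64(99.9)), (np.float64(50.1), np.float64(11.0)), (np.float64(66.8), np.float64(-77.5)), (np.float64(53.0), np.float64(-168.9))]
35 [ 601.5 -256.1   35. ] [(np.float64(66.1), np.float64(99.9)), (np.float64(49.5), np.float64(11.0)), (np.float64(66.0), np.float64(-77.5)), (np.float64(52.4), np.float64(-168.9))]
[[208.15873016 210.31746032]] [63]
fin y=-58 projects [208.57598829 211.85217734]
```

The block measures within 1 mm of the recess centre, at seated size and aligned. The jaw is about 102 mm open and the gripper is clear. Handing in.

```bash
python3 -c "
from workcell import arm
print(arm.sign_off())"
```

```text
the job is handed in; nothing more can be done
None
```

I checked the block on the gauge, seated it face up in the grey jig's recess within about 1 mm of its centre, left the jaw about 102 mm open, and handed the job in; no verdict came back.

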